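# Turn goods once round on a photo turntable

## Task

I am filming the little things on the wooden tray for a sales listing, with the phone on its stand. Lower the holed plywood plate over the two pins of the turntable until it lies flush, stand everything from the tray flat on the plate, and then turn the turntable by its finger knob anticlockwise (seen from above) through a full turn, as far as its stop, with everything still standing on the plate. Afterwards put the things back flat on the floor of the tray, leave the plate seated and the turntable at its stop, and leave the phone stand and the eraser where they are.

Things in the scene. Friction and masses are not known exactly. Their poses are not given: they have to be found in the camera images.
- carrier: loose plywood plate, 66 (x) x 150 (y) x 14 (z) mm, 0.15 kg, with two 10 mm through holes on its long centre line at y = -58 and +58 mm. Origin: centre of its underside; z up, y along its length. It starts flat on the desk. It may go on the pins either way round.
- turntable: fixed round foot of the turntable, 156 mm across, black; origin on the desk under the platter's axis, which is vertical.
- platter (a joint): angle of the platter in rad, growing anticlockwise seen from above; it can turn from 0 to a stop at 6.8 and starts between 0 and 0.5; stays where it is left (friction about 0.1 N m).
- platter_top (a point): centre of the platter's upper face, 28 mm above the desk, on the axis; turns with the platter (z up). The platter is a grey disc 210 mm across and 10 mm thick. Two steel pins stand on it at this frame's y = -58 and +58 mm (x = 0): 8 mm thick, 11.5 mm high, tapering over the upper half to 3.6 mm at the tip. The plate is seated when its origin coincides with this point and its y axis lies along this y axis.
- knob_grip (a point): grip point of the platter's finger knob: an upright black cylinder 16 mm thick that stands 40 mm high on the platter, at x = -90 mm, y = 0 of the platter_top frame and turns with it. This point lies on the knob's axis, 25 mm above the platter's upper face, 15 mm below the knob's top.
- tray: fixed shallow dark wooden tray, 130 (x) x 210 (y) x 8 mm outside, walls 3 mm thick; origin: centre of its underside. Its inner floor lies 3 mm above the desk, its rim at 8 mm.
- tin: round balm tin, 41 mm across, 16 mm high, lid fixed; origin: centre of its underside, z up. Starts on the tray; may be absent. It may stand either way up.
- paperweight: oak cube, 40 x 40 x 40 mm, a paperweight; origin: centre of the face that is underneath at the start. Any face may be down as long as it lies flat. Starts on the tray; may be absent.
- tin_center (a point): centre of the tin, 8 mm above its underside.
- match_box_center (a point): centre of the match box, 7.5 mm above its underside.
- paperweight_center (a point): centre of the oak cube.
- match_box: match box, 36 (x) x 54 (y) x 15 (z) mm, does not open; origin: centre of its underside, z up. Starts on the tray with its long side roughly across the tray; may be absent. It may lie on either large face.
- phone_stand: aluminium desk stand carrying a phone, 147 x 90 x 90 mm over all, loose, behind the turntable; origin: centre of its underside. Not to be moved.
- eraser: loose blue and white eraser, 19 x 42 x 11 mm, lying between the turntable and the desk's front edge; origin: centre of its underside. Not to be moved.

How it is judged:
On the way, in this order (a step that is already met when the one before it is completed fails the run):
1. the plate lies flush on the turntable over both pins, let go (x of carrier in the frame of platter_top between -0.004 and 0.004 m and y of carrier in the frame of platter_top between -0.004 and 0.004 m and z of carrier in the frame of platter_top between -0.0025 and 0.0025 m and angle between the y axis of carrier and the y axis of platter_top, either way round below 0.06 rad and contact force between the fingers and carrier below 0.3 N), for 0.2 s.
2. every thing present stands flat on the seated plate, let go, the platter not yet turned (below 1 rad) (x of carrier in the frame of platter_top between -0.004 and 0.004 m and y of carrier in the frame of platter_top between -0.004 and 0.004 m and z of carrier in the frame of platter_top between -0.0025 and 0.0025 m and angle between the y axis of carrier and the y axis of platter_top, either way round below 0.06 rad and x of tin_center in the frame of carrier between -0.035 and 0.035 m and y of tin_center in the frame of carrier between -0.077 and 0.077 m and z of tin_center in the frame of carrier between 0.018 and 0.026 m and angle between the z axis of each of tin, match_box and the z axis of carrier, either way round below 0.15 rad and x of paperweight_center in the frame of carrier between -0.035 and 0.035 m and y of paperweight_center in the frame of carrier between -0.077 and 0.077 m and z of paperweight_center in the frame of carrier between 0.03 and 0.038 m and x of match_box_center in the frame of carrier between -0.035 and 0.035 m and y of match_box_center in the frame of carrier between -0.077 and 0.077 m and z of match_box_center in the frame of carrier between 0.0175 and 0.0255 m and contact force between the fingers and tin below 0.3 N and contact force between the fingers and paperweight below 0.3 N and contact force between the fingers and match_box below 0.3 N and value of joint platter below 1 rad), for 0.2 s.
3. the platter has been turned anticlockwise to its stop (above 6.65 rad) with every thing still flat on the seated plate (x of carrier in the frame of platter_top between -0.004 and 0.004 m and y of carrier in the frame of platter_top between -0.004 and 0.004 m and z of carrier in the frame of platter_top between -0.0025 and 0.0025 m and angle between the y axis of carrier and the y axis of platter_top, either way round below 0.06 rad and x of tin_center in the frame of carrier between -0.035 and 0.035 m and y of tin_center in the frame of carrier between -0.077 and 0.077 m and z of tin_center in the frame of carrier between 0.018 and 0.026 m and angle between the z axis of each of tin, match_box and the z axis of carrier, either way round below 0.15 rad and x of paperweight_center in the frame of carrier between -0.035 and 0.035 m and y of paperweight_center in the frame of carrier between -0.077 and 0.077 m and z of paperweight_center in the frame of carrier between 0.03 and 0.038 m and x of match_box_center in the frame of carrier between -0.035 and 0.035 m and y of match_box_center in the frame of carrier between -0.077 and 0.077 m and z of match_box_center in the frame of carrier between 0.0175 and 0.0255 m and value of joint platter above 6.65 rad), for 0.2 s.
At the end, for the whole second after the job is handed in: every thing present stands flat on the tray's floor (within 4 mm in height; tin and match box lying on either of their large faces, within 0.15 rad), at rest; the plate is still seated over the pins (within 4 mm across, 2.5 mm in height, 0.06 rad); the platter is at its stop (above 6.5 rad) (x of carrier in the frame of platter_top between -0.004 and 0.004 m and y of carrier in the frame of platter_top between -0.004 and 0.004 m and z of carrier in the frame of platter_top between -0.0025 and 0.0025 m and angle between the y axis of carrier and the y axis of platter_top, either way round below 0.06 rad and value of joint platter above 6.5 rad and x of tin_center in the frame of tray between -0.06 and 0.06 m and y of tin_center in the frame of tray between -0.1 and 0.1 m and z of tin_center in the frame of tray between 0.007 and 0.015 m and angle between the z axis of each of tin, match_box and the z axis of tray, either way round below 0.15 rad and x of paperweight_center in the frame of tray between -0.06 and 0.06 m and y of paperweight_center in the frame of tray between -0.1 and 0.1 m and z of paperweight_center in the frame of tray between 0.019 and 0.027 m and x of match_box_center in the frame of tray between -0.06 and 0.06 m and y of match_box_center in the frame of tray between -0.1 and 0.1 m and z of match_box_center in the frame of tray between 0.0065 and 0.0145 m and linear speed of each of tin, paperweight, match_box below 0.02 m/s); the robot touches nothing.
It fails at once if the phone stand or the eraser is moved more than 30 mm (distance of any of phone_stand, eraser from where it was at the start of the episode above 0.03 m).
Of tin, paperweight, match_box only 2 to 3 are there at a start; the rules pass over those that are not, and their reading is None.
At some moment in a run one of carrier may be knocked a few centimetres aside while the robot is not near it.
Once in a run the grip may slacken for a moment while it holds something.
It also fails if it takes over 210 s, if anything falls off the work surface, if the arm or the gripper's body presses on something with over 40 N, if the wrist force passes 120 N, or if a joint passes its speed limit or range.

## Robot

A 6-joint arm with a two-finger parallel gripper is mounted at the origin on a cart in front of the work surface, level with it; the furniture and walls round the work are solid. World frame = base frame: x ahead of the robot, y to its left, z up, the work surface at z = 0. Lengths are in m, angles in rad, forces in N, time in s.
With the tool pointing down it reaches from about 0.35 to 0.85 m from the base axis. Payload 8.1 kg.
Tool frame: the origin (TCP) lies between the finger pads; the fingertips stand 14 mm ahead of it and the grasp point (between the pads) lies 5 mm behind it; z points along the fingers, y is the line along which they close (so a half turn about z gives the same grasp; the last joint's range is limited). The gripper opens to 93 mm and grips with 3 to 60 N. Pads are 15 mm wide; open, the fingers measure 128 mm over their backs; the gripper's body (75 mm by 188 mm) begins 65 mm behind the grasp point.
Start: joints at [1.181, 0.13, 1.488, -0, 1.523, -0.085], TCP at [0.18, 0.572, 0.233] pointing down, gripper open.
Joint ranges: [-2.96, 2.96], [-0.89, 2.26], [0.02, 2.5], [-1.34, 4.48], [0, 2.73], [-2.66, 2.66]. Speed limits (rad/s): [2.39, 2.39, 2.79, 3.14, 3.14, 3.14].

## Interface

Orientations are given as a rotation vector (axis times angle).
In Python, from plant import robot gives the robot as it stands.
- The arm moves only by the tool arm_command, never from a script. Its argument "targets" is a list of rows, each an object of numbers: "x", "y", "z": the shift along the world's x, y, z in units of 500 mm (1.0 is 500 mm); "rx", "ry", "rz": the turn, a rotation vector about the world's x, y, z in units of 2 rad (1.0 is 2 rad); "claw": the closure in counts, from 0 (fully open) to 255 (shut). In form: [{"x": .., "y": .., "z": .., "rx": .., "ry": .., "rz": .., "claw": ..}, ...]. A call has 1 to 10 rows; each row is the pose to reach, as a shift and turn from the pose commanded when the call began; what a row does not reach only later rows make up. A row lasts 1/12 s, in which the tool goes at most 41.7 mm and 7.16 degrees, less where a joint would pass 70% of its speed; a pose out of reach is approached as far as the arm can. A call with a number of a shift or a turn outside -1 to 1 is refused whole. A call with a gripper value outside its range is refused whole. The fingers move at their own pace and stop on an object; "squeeze" is the grip in N (left out, the last holds). Time passes only in rows, so rows that repeat a pose let the fingers close. It gives the time, the measured TCP pose, the force, the opening and the grip force at its end, in the units of the state.
- robot.read_state(): the state, without advancing time (a new reading comes with each control period).
- robot.read_camera(name): name is "scene" or "side" or "wrist"; returns (picture, depth): 400x640x3 uint8, red, green, blue; 400x640 float32, m along the optical axis (not along the pixel's ray), 0 where there is no reading.
- robot.get_calibration(name): a dict with "intrinsics" (3x3 intrinsics, pixels), "origin" and "orientation" of the camera in the world. Camera axes: x right, y up, looking along -z (the intrinsics and any distortion apply to the point x, -y, -z); pixel columns grow to the right and rows downward; lengths in m; the calibration is good to about 2 mm. A picture is of the moment at which its call begins: read the wrist's pose just before it. get_calibration takes no time and is no camera call; for the wrist camera it gives the pose at the moment of the call.
- robot.close_job(): hands the job in; it is judged then, once.
The state is a dict: "t": time; "q": joint angles; "dq": joint speeds; "joint_torque": joint torques, N m; "tool_pos": TCP position; "orientation": TCP orientation; "force": force on the tool from outside, world axes, zero at the start; "wrist_torque": the same for the moment, N m; "opening": finger opening in m; "gripper_force": force on a finger pad.
Only numpy, scipy, OpenCV 4.12 (cv2) and the standard library are available. Lean on these libraries where they do the work, as an engineer would, in place of code of your own. Each camera call takes 0.05 s, during which the arm holds its last target. There are 200 camera calls.

## Working session

There is one attempt and no reset: what is moved stays moved. The work goes in short steps, Python scripts to look and compute and a tool call to move; the robot and the scene stay as the last step left them, time stands still between calls to the robot, and variables do not carry over. Pictures are saved under pics/ and viewed, at most 14 in all, crops included, and the job is handed in when it is done.

Besides the shell and the picture viewer there is one more tool, called after ">>>" as name(argument=value, ...) on one line, values as JSON. arm_command: Moves the arm, as the interface text tells. Shifts and turns lie within -1 to 1; 1 stands for 500 mm of shift or 2 rad of turn. Its arguments: {"type":"object","properties":{"targets":{"type":"array","items":{"type":"object","properties":{"x":{"type":"number","minimum":-1,"maximum":1},"y":{"type":"number","minimum":-1,"maximum":1},"z":{"type":"number","minimum":-1,"maximum":1},"rx":{"type":"number","minimum":-1,"maximum":1},"ry":{"type":"number","minimum":-1,"maximum":1},"rz":{"type":"number","minimum":-1,"maximum":1},"claw":{"type":"number"}}}},"squeeze":{"type":"number"}},"required":["targets"]}

```bash
ls; mkdir -p pics
cat > h.py <<'E'
import numpy as np, cv2
from scipy.spatial.transform import Rotation as R
from plant import robot
def cal(n):
    c=robot.get_calibration(n); K=np.array(c["intrinsics"]); o=np.array(c["origin"]); q=np.array(c["orientation"])
    M=q if q.shape==(3,3) else R.from_rotvec(q).as_matrix()
    return K,o,M,c
def cloud(d,c):
    K,o,M=c[:3]; v,u=np.mgrid[:d.shape[0],:d.shape[1]]
    p=np.stack([(u-K[0,2])/K[0,0]*d,-(v-K[1,2])/K[1,1]*d,-d],-1)
    P=p@M.T+o; P[d<=0]=np.nan; return P
def ray(u,v,z,c):
    K,o,M=c[:3]; r=M@np.array([(u-K[0,2])/K[0,0],-(v-K[1,2])/K[1,1],-1]); return o+r*(z-o[2])/r[2]
def proj(P,c):
    K,o,M=c[:3]; p=(np.asarray(P)-o)@M; return np.stack([K[0,2]+K[0,0]*p[...,0]/-p[...,2],K[1,2]-K[1,1]*p[...,1]/-p[...,2]],-1)
def snap(n,f=None):
    c=cal(n); im,d=robot.read_camera(n)
    if f: cv2.imwrite("pics/"+f,im[...,::-1])
    return im,d,c
E
python3 - <<'E'
from h import *
s=robot.read_state(); print({k:np.round(v,3) for k,v in s.items()})
for n in("scene","side","wrist"):
    im,d,c=snap(n,n+"0.png"); print(n,c[3]); np.savez("pics/"+n+"0.npz",im=im,d=d)
a=[cv2.imread(f"pics/{n}0.png") for n in("scene","side")]
E
```

```text
pics
{'t': np.float64(0.0), 'q': array([ 1.181,  0.131,  1.489,  0.   ,  1.523, -0.085]), 'dq': array([-0.   ,  0.   , -0.002, -0.   ,  0.002,  0.   ]), 'joint_torque': array([-1.0000e-03, -5.5984e+01, -4.9176e+01,  7.7000e-02,  3.6000e-02,
       -0.0000e+00]), 'tool_pos': array([0.18 , 0.572, 0.232]), 'orientation': array([-4.770e-01, -3.105e+00,  3.000e-03]), 'force': array([ 0.603,  0.662, -0.238]), 'wrist_torque': array([ 0.026, -0.006, -0.03 ]), 'gripper_force': np.float64(0.0), 'opening': np.float64(0.093)}
scene {'intrinsics': array([[476.89989885,   0.        , 329.01062738],
       [  0.        , 476.89989885, 202.73627018],
       [  0.        ,   0.        ,   1.        ]]), 'origin': array([ 0.11389631, -0.38321642,  0.89855436]), 'orientation': array([ 0.63505174, -0.26866773, -0.71424781])}
side {'intrinsics': array([[477.7577745 ,   0.        , 326.05972849],
       [  0.        , 477.7577745 , 197.65819088],
       [  0.        ,   0.        ,   1.        ]]), 'origin': array([0.51429967, 1.15107185, 0.53804602]), 'orientation': array([ 0.04402134, -1.66883224, -2.59929044])}
wrist {'intrinsics': array([[283.5559448 ,   0.        , 317.38540218],
       [  0.        , 283.5559448 , 203.97592248],
       [  0.        ,   0.        ,   1.        ]]), 'origin': array([0.10878027, 0.59391378, 0.38344484]), 'orientation': array([-0.23264063, -0.16909987,  1.25798687])}
```

View pics/scene0.png

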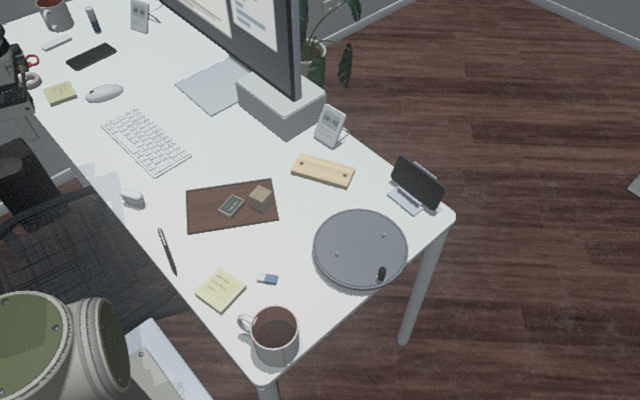

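View pics/side0.png

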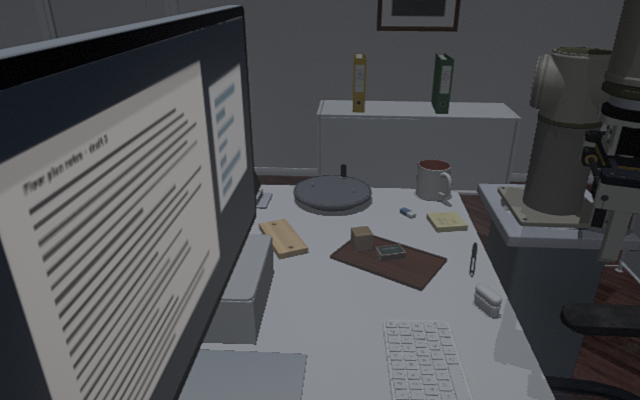

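The scene view shows the cube (260,197) and match box (231,206) on the tray and no tin. The plate is at (322,170), with the turntable around (360,247), its knob at (381,273) and its pins near (336,254) and (383,236). The side view agrees.

```bash
python3 - <<'E'
from h import *
z=np.load("pics/scene0.npz"); im,d=z["im"],z["d"]; c=cal("scene"); P=cloud(d,c)
X,Y,Z=P[...,0],P[...,1],P[...,2]
def reg(n,m,r):
    u0,v0,u1,v1=r; k=np.zeros_like(m); k[v0:v1,u0:u1]=m[v0:v1,u0:u1]
    q=P[k][:,:2].astype(np.float32); (cx,cy),(w,h),a=cv2.minAreaRect(q); b=cv2.boxPoints(((cx,cy),(w,h),a))
    print(n,k.sum(),"rect",np.round([cx,cy,w,h,a],3),"z",np.round(np.nanmedian(P[k][:,2]),4),"mean",np.round(q.mean(0),3)); return k
fin=np.isfinite(Z)
reg("plate",fin&(Z>.008)&(Z<.02),(280,145,365,195))
reg("cube",fin&(Z>.034),(240,180,280,215))
reg("mbox",fin&(Z>.0125)&(Z<.024),(210,190,247,220))
reg("tray",fin&(Z>-.01)&(im.max(2)<130),(178,172,285,238))
reg("platter",fin&(Z>.022)&(Z<.034),(300,200,420,295))
reg("knob",fin&(Z>.060),(300,200,420,295))
reg("phone",fin&(Z>.02),(380,150,450,220))
reg("eraser",fin&(Z>.006),(250,268,285,290))
reg("mug",fin&(Z>.02),(235,300,305,365))
reg("box/monitor stand",fin&(Z>.04)&(Z<.4),(230,70,345,150))
print("pins",[np.round(ray(u,v,.0395,c),3) for u,v in((336,254),(383,236))])
print("holes",[np.round(ray(u,v,.014,c),3) for u,v in((303,168),(344,175))])
E
python3 - <<'E'
import cv2
im=cv2.imread("pics/scene0.png"); cv2.imwrite("pics/crop1.png",cv2.resize(im[140:300,170:450],None,fx=2.8,fy=2.8,interpolation=2))
E
```

```text
plate 1275 rect [ 0.695  0.226  0.127  0.151 26.569] z 0.0146 mean [0.669 0.211]
cube 284 rect [ 0.491  0.234  0.041  0.042 13.542] z 0.0431 mean [0.49  0.232]
mbox 328 rect [ 0.431  0.269  0.056  0.04  18.421] z 0.0193 mean [0.43  0.268]
tray 3524 rect [ 0.435  0.28   0.134  0.207 59.087] z 0.0044 mean [0.426 0.279]
platter 6030 rect [ 5.9400e-01 -4.0000e-03  2.7100e-01  2.0800e-01  3.1387e+01] z 0.0288 mean [ 0.564 -0.022]
knob 51 rect [ 0.541 -0.105  0.015  0.015  0.424] z 0.0676 mean [ 0.54  -0.106]
phone 1682 rect [ 7.5700e-01 -9.0000e-03  1.6800e-01  1.3400e-01  3.1153e+01] z 0.0527 mean [0.78  0.005]
eraser 179 rect [3.7500e-01 6.5000e-02 2.1000e-02 4.2000e-02 3.6026e+01] z 0.0114 mean [0.374 0.064]
mug 2518 rect [ 2.990e-01 -5.100e-02  1.100e-01  8.600e-02  8.529e+01] z 0.046 mean [ 0.298 -0.055]
box/monitor stand 4386 rect [0.739 0.408 0.155 0.305 0.55 ] z 0.0935 mean [0.715 0.398]
pins [array([ 0.509, -0.003,  0.039]), array([ 0.617, -0.039,  0.039])]
holes [array([0.635, 0.249, 0.014]), array([0.695, 0.163, 0.014])]
```

View pics/crop1.png

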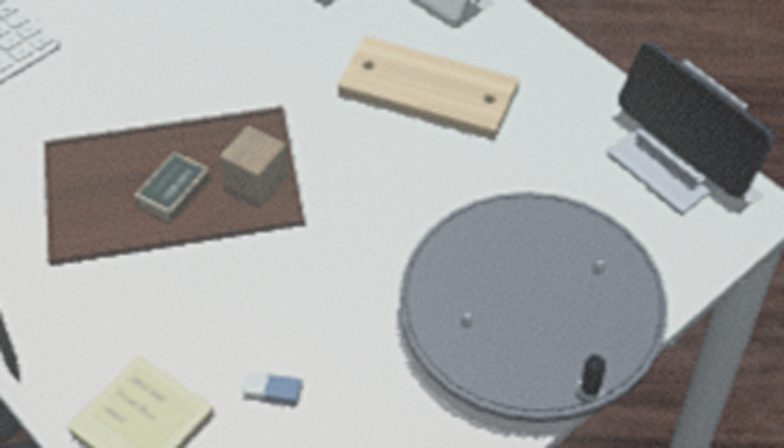

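Match box and cube are present, and there is no tin. The holes sit at (301,163) and (345,175), and the pins at (336,254) and (384,235). I'll hover over the turntable for a close look, then go to the plate.

>>> arm_command(targets=[{"x": 0.04,"y": -0.06},{"x": 0.08,"y": -0.12},{"x": 0.12,"y": -0.18},{"x": 0.16,"y": -0.25},{"x": 0.2,"y": -0.31},{"x": 0.24,"y": -0.37},{"x": 0.28,"y": -0.43},{"x": 0.32,"y": -0.49},{"x": 0.36,"y": -0.56},{"x": 0.39,"y": -0.6}], squeeze=20)

```text
schema error: expected keys x, y, z, rx, ry, rz, claw
```

>>> arm_command(targets=[{"x": 0.04,"y": -0.06},{"x": 0.08,"y": -0.12},{"x": 0.12,"y": -0.18},{"x": 0.16,"y": -0.25},{"x": 0.2,"y": -0.31},{"x": 0.24,"y": -0.37},{"x": 0.28,"y": -0.43},{"x": 0.32,"y": -0.49},{"x": 0.37,"y": -0.585},{"x": 0.37,"y": -0.585}])

```text
schema error: expected keys x, y, z, rx, ry, rz, claw
```

>>> arm_command(targets=[{"x": 0},{"x": 0}])

```text
schema error: expected keys x, y, z, rx, ry, rz, claw
```

>>> arm_command(targets=[{"x": 0.39,"y": -0.6,"z": 0,"rx": 0,"ry": 0,"rz": 0,"claw": 0},{"x": 0.39,"y": -0.6,"z": 0,"rx": 0,"ry": 0,"rz": 0,"claw": 0},{"x": 0.39,"y": -0.6,"z": 0,"rx": 0,"ry": 0,"rz": 0,"claw": 0},{"x": 0.39,"y": -0.6,"z": 0,"rx": 0,"ry": 0,"rz": 0,"claw": 0},{"x": 0.39,"y": -0.6,"z": 0,"rx": 0,"ry": 0,"rz": 0,"claw": 0},{"x": 0.39,"y": -0.6,"z": 0,"rx": 0,"ry": 0,"rz": 0,"claw": 0},{"x": 0.39,"y": -0.6,"z": 0,"rx": 0,"ry": 0,"rz": 0,"claw": 0},{"x": 0.39,"y": -0.6,"z": 0,"rx": 0,"ry": 0,"rz": 0,"claw": 0},{"x": 0.39,"y": -0.6,"z": 0,"rx": 0,"ry": 0,"rz": 0,"claw": 0},{"x": 0.39,"y": -0.6,"z": 0,"rx": 0,"ry": 0,"rz": 0,"claw": 0}], squeeze=20)

```text
t: 0.98
tool_pos: [0.3772, 0.2686, 0.2325]
orientation: [0.484, 3.103, -0.002]
force: [-0.3, -0.2, 0.2]
opening: 0.0932
gripper_force: 0.0
```

>>> arm_command(targets=[{"x": 0.37,"y": -0.58,"z": 0,"rx": 0,"ry": 0,"rz": 0,"claw": 0},{"x": 0.37,"y": -0.58,"z": 0,"rx": 0,"ry": 0,"rz": 0,"claw": 0},{"x": 0.37,"y": -0.58,"z": 0,"rx": 0,"ry": 0,"rz": 0,"claw": 0},{"x": 0.37,"y": -0.58,"z": 0,"rx": 0,"ry": 0,"rz": 0,"claw": 0},{"x": 0.37,"y": -0.58,"z": 0,"rx": 0,"ry": 0,"rz": 0,"claw": 0},{"x": 0.37,"y": -0.58,"z": 0,"rx": 0,"ry": 0,"rz": 0,"claw": 0},{"x": 0.37,"y": -0.58,"z": 0,"rx": 0,"ry": 0,"rz": 0,"claw": 0},{"x": 0.37,"y": -0.58,"z": 0,"rx": 0,"ry": 0,"rz": 0,"claw": 0},{"x": 0.37,"y": -0.58,"z": 0,"rx": 0,"ry": 0,"rz": 0,"claw": 0},{"x": 0.37,"y": -0.58,"z": 0,"rx": 0,"ry": 0,"rz": 0,"claw": 0}])

```text
t: 1.82
tool_pos: [0.5608, -0.0199, 0.2318]
orientation: [-0.482, -3.103, 0.001]
force: [0.0, 0.1, -0.2]
opening: 0.093
gripper_force: 0.0
```

>>> arm_command(targets=[{"x": 0,"y": 0,"z": 0,"rx": 0,"ry": 0,"rz": 0,"claw": 0},{"x": 0,"y": 0,"z": 0,"rx": 0,"ry": 0,"rz": 0,"claw": 0},{"x": 0,"y": 0,"z": 0,"rx": 0,"ry": 0,"rz": 0,"claw": 0}])

```text
t: 2.07
tool_pos: [0.5595, -0.0159, 0.2327]
orientation: [-0.474, -3.105, -0.001]
force: [0.5, -0.0, 0.4]
opening: 0.0928
gripper_force: 0.0
```

Run:
```python
from h import *
s=robot.read_state(); print({k:np.round(s[k],3) for k in("t","q","tool_pos","orientation","force")})
im,d,c=snap("wrist","w1.png"); np.savez("pics/w1.npz",im=im,d=d,K=c[0],o=c[1],M=c[2])
```

```text
{'t': np.float64(2.067), 'q': array([-0.12 ,  0.022,  1.602,  0.   ,  1.518, -1.388]), 'tool_pos': array([ 0.559, -0.016,  0.233]), 'orientation': array([-4.740e-01, -3.105e+00, -1.000e-03]), 'force': array([ 0.463, -0.035,  0.357])}
```

View pics/w1.png

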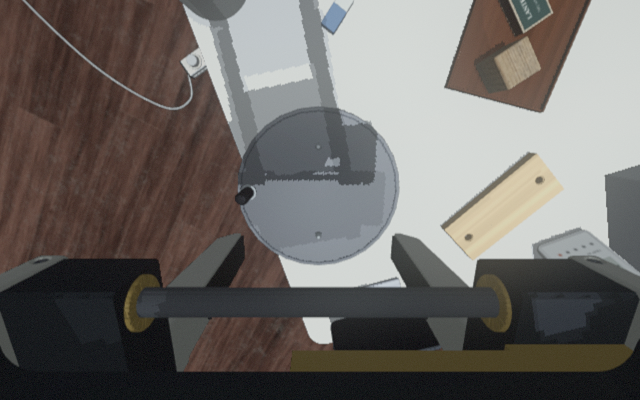

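The wrist view shows the platter around (320,185), pins at (319,147) and (318,235), and the knob at (245,195). The plate holes are at (540,181) and (468,237).

```bash
cat >> h.py <<'E'
def spot(im,u,v,r=7,dark=False):
    g=cv2.cvtColor(im,cv2.COLOR_RGB2GRAY).astype(float)
    p=g[v-r:v+r+1,u-r:u+r+1]; w=(np.median(p)-p) if dark else (p-np.median(p)); w=np.clip(w-.4*w.max(),0,None)
    yy,xx=np.mgrid[-r:r+1,-r:r+1]; return u+(w*xx).sum()/w.sum(), v+(w*yy).sum()/w.sum()
def wcal(f):
    z=np.load(f); return z["im"],z["d"],(z["K"],z["o"],z["M"])
def pair(a,b,L):
    a,b=np.array(a)[:2],np.array(b)[:2]; e=b-a; print("mid",np.round((a+b)/2,4),"dist",round(float(np.hypot(*e)),4),"want",L,"yaw",round(float(np.degrees(np.arctan2(e[1],e[0])))%180,1)); return (a+b)/2
E
python3 - <<'E'
from h import *
im,d,c=wcal("pics/w1.npz"); P=cloud(d,c)
print("pins w"); s=[spot(im,319,147),spot(im,318,235)]; print(np.round(s,1)); pair(*[ray(u,v,.038,c) for u,v in s],.116)
s=[spot(im,540,181,dark=True),spot(im,468,237,dark=True)]; print("holes w",np.round(s,1)); pair(*[ray(u,v,.013,c) for u,v in s],.116)
z=np.load("pics/scene0.npz"); i2=z["im"]; c2=cal("scene")
s=[spot(i2,336,254,4),spot(i2,384,235,4)]; print("pins s",np.round(s,1)); pair(*[ray(u,v,.038,c2) for u,v in s],.116)
s=[spot(i2,301,163,4,True),spot(i2,345,175,4,True)]; print("holes s",np.round(s,1)); pair(*[ray(u,v,.013,c2) for u,v in s],.116)
Z=P[...,2]; k=(Z>.022)&(Z<.034); k[255:]=0; k[:,:230]=0;k[:,410:]=0
(cx,cy),r=cv2.minEnclosingCircle(P[k][:,:2].astype(np.float32)); print("platter circle",np.round([cx,cy,r],4), np.median(Z[k]))
k=(Z>.058)&(Z<.072); k[255:]=0;k[:,:225]=0;k[:,300:]=0; q=P[k]; print("knob",k.sum(),np.round(np.median(q,0),4))
k=(Z>.009)&(Z<.02); k[:150]=0;k[262:]=0;k[:,:440]=0;k[:,565:]=0; print("plate",cv2.minAreaRect(P[k][:,:2].astype(np.float32)),np.median(Z[k]))
E
```

```text
pins w
[[317.9 146.4]
 [318.1 237.1]]
mid [ 0.5669 -0.0178] dist 0.1167 want 0.116 yaw 162.8
holes w [[538.7 179.7]
 [468.1 236.8]]
mid [0.6683 0.2145] dist 0.1157 want 0.116 yaw 117.2
pins s [[336.5 252. ]
 [383.8 233. ]]
mid [ 0.5694 -0.0167] dist 0.1164 want 0.116 yaw 162.9
holes s [[301.1 162.9]
 [344.4 175. ]]
mid [0.6698 0.2149] dist 0.1162 want 0.116 yaw 117.2
platter circle [ 0.4999 -0.0132  0.1681] 0.027553562920675956
knob 152 [ 0.5382 -0.1015  0.0664]
plate ((0.6971633434295654, 0.23019537329673767), (0.13420160114765167, 0.1506243646144867), 27.28055763244629) 0.013616016419591204
```

Run:
```python
from h import *
Q=[]
for n in("scene","side"):
    z=np.load(f"pics/{n}0.npz"); P=cloud(z["d"],cal(n)).reshape(-1,3); Q.append(P[np.isfinite(P).all(1)])
im,d,c=wcal("pics/w1.npz"); d=d.copy(); d[225:]=0; P=cloud(d,c).reshape(-1,3); Q.append(P[np.isfinite(P).all(1)])
Q=np.vstack(Q)
for lo,hi in((.03,.11),(.11,.2),(.2,.35),(.35,.6)):
  for y0 in np.arange(.1,.6,.05):
    q=Q[(Q[:,2]>lo)&(Q[:,2]<hi)&(Q[:,1]>y0)&(Q[:,1]<y0+.05)&(Q[:,0]>.55)&(Q[:,0]<1.)]
    if len(q)>15: print(lo,hi,"y",round(y0,2),"xmin",np.round(np.percentile(q[:,0],2),3),len(q))
```

```text
0.03 0.11 y 0.25 xmin 0.751 448
0.03 0.11 y 0.3 xmin 0.749 248
0.03 0.11 y 0.35 xmin 0.663 2625
0.03 0.11 y 0.4 xmin 0.661 1131
0.03 0.11 y 0.45 xmin 0.661 1083
0.03 0.11 y 0.5 xmin 0.66 1205
0.03 0.11 y 0.55 xmin 0.66 1543
0.11 0.2 y 0.3 xmin 0.692 200
0.11 0.2 y 0.35 xmin 0.691 505
0.11 0.2 y 0.4 xmin 0.691 534
0.11 0.2 y 0.45 xmin 0.691 567
0.11 0.2 y 0.5 xmin 0.692 602
0.11 0.2 y 0.55 xmin 0.692 673
0.2 0.35 y 0.3 xmin 0.692 597
0.2 0.35 y 0.35 xmin 0.692 1338
0.2 0.35 y 0.4 xmin 0.692 1387
0.2 0.35 y 0.45 xmin 0.692 1450
0.2 0.35 y 0.5 xmin 0.692 1470
0.2 0.35 y 0.55 xmin 0.692 1583
0.35 0.6 y 0.3 xmin 0.692 253
0.35 0.6 y 0.35 xmin 0.692 927
0.35 0.6 y 0.4 xmin 0.692 967
0.35 0.6 y 0.45 xmin 0.692 1063
0.35 0.6 y 0.5 xmin 0.692 1332
0.35 0.6 y 0.55 xmin 0.692 1644
```

Run:
```python
from h import *
for n in("scene","side"):
    z=np.load(f"pics/{n}0.npz"); P=cloud(z["d"],cal(n)).reshape(-1,3); P=P[np.isfinite(P).all(1)]
    q=P[(P[:,2]>.11)&(P[:,2]<.45)&(P[:,0]>.66)&(P[:,0]<.8)&(P[:,1]>.2)&(P[:,1]<.7)]
    print(n,len(q),np.round(np.percentile(q,[.2,1,5,50],axis=0),3).tolist() if len(q) else "")
    for zl in(.1,.15,.2,.3): 
        w=q[abs(q[:,2]-zl)<.02]; print(zl,len(w), np.round(np.sort(w[:,1])[:5],3) if len(w) else "")
```

```text
scene 6654 [[0.692, 0.341, 0.129], [0.693, 0.343, 0.132], [0.693, 0.344, 0.143], [0.695, 0.448, 0.245]]
0.1 0 
0.15 1038 [0.341 0.342 0.342 0.342 0.342]
0.2 1194 [0.34  0.341 0.341 0.341 0.341]
0.3 1064 [0.341 0.341 0.342 0.342 0.342]
side 16612 [[0.691, 0.347, 0.13], [0.691, 0.353, 0.133], [0.692, 0.382, 0.151], [0.692, 0.585, 0.315]]
0.1 0 
0.15 1541 [0.346 0.347 0.349 0.349 0.349]
0.2 1711 [0.346 0.347 0.347 0.348 0.348]
0.3 2076 [0.343 0.345 0.346 0.346 0.347]
```

>>> arm_command(targets=[{"x": 0.22,"y": 0.463,"z": 0,"rx": 0,"ry": 0,"rz": -0.395,"claw": 0},{"x": 0.22,"y": 0.463,"z": 0,"rx": 0,"ry": 0,"rz": -0.395,"claw": 0},{"x": 0.22,"y": 0.463,"z": -0.145,"rx": 0,"ry": 0,"rz": -0.395,"claw": 0},{"x": 0.22,"y": 0.463,"z": -0.145,"rx": 0,"ry": 0,"rz": -0.395,"claw": 0},{"x": 0.22,"y": 0.463,"z": -0.145,"rx": 0,"ry": 0,"rz": -0.395,"claw": 0},{"x": 0.22,"y": 0.463,"z": -0.145,"rx": 0,"ry": 0,"rz": -0.395,"claw": 0},{"x": 0.22,"y": 0.463,"z": -0.145,"rx": 0,"ry": 0,"rz": -0.395,"claw": 0},{"x": 0.22,"y": 0.463,"z": -0.145,"rx": 0,"ry": 0,"rz": -0.395,"claw": 0},{"x": 0.22,"y": 0.463,"z": -0.145,"rx": 0,"ry": 0,"rz": -0.395,"claw": 0},{"x": 0.22,"y": 0.463,"z": -0.145,"rx": 0,"ry": 0,"rz": -0.395,"claw": 0}])

```text
t: 2.95
tool_pos: [0.6696, 0.2142, 0.1607]
orientation: [1.632, 2.684, -0.0]
force: [-0.4, 0.5, 0.3]
opening: 0.0933
gripper_force: 0.0
```

>>> arm_command(targets=[{"x": 0,"y": 0,"z": 0,"rx": 0,"ry": 0,"rz": 0,"claw": 0},{"x": 0,"y": 0,"z": 0,"rx": 0,"ry": 0,"rz": 0,"claw": 0},{"x": 0,"y": 0,"z": 0,"rx": 0,"ry": 0,"rz": 0,"claw": 0},{"x": 0,"y": 0,"z": 0,"rx": 0,"ry": 0,"rz": 0,"claw": 0}])

```text
t: 3.28
tool_pos: [0.6703, 0.213, 0.1611]
orientation: [1.636, 2.681, 0.001]
force: [0.4, -0.9, 0.2]
opening: 0.0929
gripper_force: 0.0
```

Run:
```python
from h import *
s=robot.read_state(); print({k:np.round(s[k],4) for k in("t","q","tool_pos","orientation")})
im,d,c=snap("wrist","w2.png"); np.savez("pics/w2.npz",im=im,d=d,K=c[0],o=c[1],M=c[2])
```

```text
{'t': np.float64(3.2833), 'q': array([ 0.2349,  0.445 ,  1.2446, -0.    ,  1.4509, -0.2402]), 'tool_pos': array([0.6703, 0.213 , 0.1611]), 'orientation': array([1.6358e+00, 2.6811e+00, 1.2000e-03])}
```

View pics/w2.png

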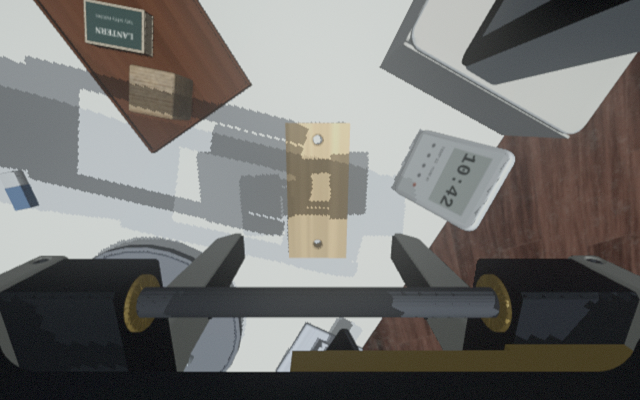

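The plate is centred under the fingers, with holes at (318,140) and (317,243). A small clock stands at (460,180) on the right, so I'll check gripper body clearance against it.

Run:
```python
from h import *
im,d,c=wcal("pics/w2.npz"); d=d.copy(); P=cloud(d,c)
s=[spot(im,318,140,dark=False),spot(im,317,243,dark=True)]; print(np.round(s,1)); m=pair(*[ray(u,v,.013,c) for u,v in s],.116)
s=[(317.5,139),(317.5,243)]; pair(*[ray(u,v,.013,c) for u,v in s],.116)
Z=P[...,2]; k=(Z>.009)&(Z<.02); k[:110]=0;k[262:]=0;k[:,:285]=0;k[:,355:]=0
print("plate",cv2.minAreaRect(P[k][:,:2].astype(np.float32)),np.median(Z[k]))
Q=[P[:230].reshape(-1,3)]
for n in("scene","side"):
    z=np.load(f"pics/{n}0.npz"); Q.append(cloud(z["d"],cal(n)).reshape(-1,3))
Q=np.vstack(Q); Q=Q[np.isfinite(Q).all(1)]
r=Q[:,:2]-[.669,.2147]; a=np.radians(27.2); ty=r@[np.cos(a),np.sin(a)]; tx=r@[-np.sin(a),np.cos(a)]
for lo,hi in((.03,.06),(.06,.08),(.08,.1),(.1,.12)):
    k=(Q[:,2]>lo)&(Q[:,2]<hi)&(ty>.02)&(ty<.2)&(abs(tx)<.1)
    print(lo,hi,k.sum(), np.round([ty[k].min(),*np.percentile(ty[k],[3,50]),tx[k].min(),tx[k].max()],3) if k.sum() else "")
```

```text
[[316.3 139. ]
 [317.6 244.5]]
mid [0.6684 0.2142] dist 0.1176 want 0.116 yaw 117.9
mid [0.6685 0.2154] dist 0.1157 want 0.116 yaw 117.2
plate ((0.6684837341308594, 0.21475371718406677), (0.06613841652870178, 0.15051603317260742), 27.133785247802734) 0.013530758310292712
0.03 0.06 3772 [ 0.092  0.1    0.12  -0.015  0.1  ]
0.06 0.08 3224 [ 0.109  0.114  0.131 -0.016  0.1  ]
0.08 0.1 6070 [ 0.116  0.124  0.153 -0.016  0.1  ]
0.1 0.12 0
```

>>> arm_command(targets=[{"x": -0.0035,"y": 0.003,"z": -0.08,"rx": 0,"ry": 0,"rz": 0,"claw": 0},{"x": -0.0035,"y": 0.003,"z": -0.15,"rx": 0,"ry": 0,"rz": 0,"claw": 0},{"x": -0.0035,"y": 0.003,"z": -0.22,"rx": 0,"ry": 0,"rz": 0,"claw": 0},{"x": -0.0035,"y": 0.003,"z": -0.26,"rx": 0,"ry": 0,"rz": 0,"claw": 0},{"x": -0.0035,"y": 0.003,"z": -0.28,"rx": 0,"ry": 0,"rz": 0,"claw": 0},{"x": -0.0035,"y": 0.003,"z": -0.289,"rx": 0,"ry": 0,"rz": 0,"claw": 0},{"x": -0.0035,"y": 0.003,"z": -0.289,"rx": 0,"ry": 0,"rz": 0,"claw": 0}], squeeze=25)

```text
t: 3.92
tool_pos: [0.6682, 0.2152, 0.0157]
orientation: [-1.635, -2.682, 0.001]
force: [0.1, -0.5, 0.4]
opening: 0.0926
gripper_force: 0.0
```

>>> arm_command(targets=[{"x": 0,"y": 0,"z": 0,"rx": 0,"ry": 0,"rz": 0,"claw": 255},{"x": 0,"y": 0,"z": 0,"rx": 0,"ry": 0,"rz": 0,"claw": 255},{"x": 0,"y": 0,"z": 0,"rx": 0,"ry": 0,"rz": 0,"claw": 255},{"x": 0,"y": 0,"z": 0,"rx": 0,"ry": 0,"rz": 0,"claw": 255},{"x": 0,"y": 0,"z": 0,"rx": 0,"ry": 0,"rz": 0,"claw": 255},{"x": 0,"y": 0,"z": 0,"rx": 0,"ry": 0,"rz": 0,"claw": 255},{"x": 0,"y": 0,"z": 0,"rx": 0,"ry": 0,"rz": 0,"claw": 255},{"x": 0,"y": 0,"z": 0,"rx": 0,"ry": 0,"rz": 0,"claw": 255}])

```text
t: 4.58
tool_pos: [0.6687, 0.2155, 0.0163]
orientation: [1.635, 2.682, 0.001]
force: [-0.7, 0.3, 4.8]
opening: 0.0659
gripper_force: 25.0
```

Run:
```python
from h import *
s=robot.read_state(); print({k:np.round(s[k],4) for k in("t","tool_pos","orientation","force","opening","gripper_force")})
```

```text
{'t': np.float64(4.5833), 'tool_pos': array([0.6687, 0.2155, 0.0163]), 'orientation': array([1.6347e+00, 2.6820e+00, 1.1000e-03]), 'force': array([-0.7222,  0.3017,  4.8274]), 'opening': np.float64(0.0659), 'gripper_force': np.float64(25.0007)}
```

>>> arm_command(targets=[{"x": 0,"y": 0,"z": 0.06,"rx": 0,"ry": 0,"rz": 0,"claw": 255},{"x": 0,"y": 0,"z": 0.12,"rx": 0,"ry": 0,"rz": 0,"claw": 255},{"x": -0.03,"y": -0.07,"z": 0.12,"rx": 0,"ry": 0,"rz": 0.06,"claw": 255},{"x": -0.06,"y": -0.13,"z": 0.12,"rx": 0,"ry": 0,"rz": 0.12,"claw": 255},{"x": -0.09,"y": -0.2,"z": 0.12,"rx": 0,"ry": 0,"rz": 0.18,"claw": 255},{"x": -0.12,"y": -0.27,"z": 0.12,"rx": 0,"ry": 0,"rz": 0.24,"claw": 255},{"x": -0.15,"y": -0.34,"z": 0.12,"rx": 0,"ry": 0,"rz": 0.3,"claw": 255},{"x": -0.18,"y": -0.41,"z": 0.12,"rx": 0,"ry": 0,"rz": 0.36,"claw": 255},{"x": -0.202,"y": -0.464,"z": 0.12,"rx": 0,"ry": 0,"rz": 0.398,"claw": 255},{"x": -0.202,"y": -0.464,"z": 0.12,"rx": 0,"ry": 0,"rz": 0.398,"claw": 255}])

```text
t: 5.42
tool_pos: [0.5646, -0.0213, 0.0746]
orientation: [-0.464, -3.104, 0.003]
force: [0.1, 0.1, -0.2]
opening: 0.0657
gripper_force: 25.0
```

>>> arm_command(targets=[{"x": 0,"y": 0,"z": 0,"rx": 0,"ry": 0,"rz": 0,"claw": 255},{"x": 0,"y": 0,"z": 0,"rx": 0,"ry": 0,"rz": 0,"claw": 255},{"x": 0,"y": 0,"z": 0,"rx": 0,"ry": 0,"rz": 0,"claw": 255},{"x": 0,"y": 0,"z": 0,"rx": 0,"ry": 0,"rz": 0,"claw": 255}])

```text
t: 5.75
tool_pos: [0.5675, -0.0156, 0.0754]
orientation: [-0.466, -3.107, -0.0]
force: [-0.1, -0.4, -2.2]
opening: 0.0656
gripper_force: 25.0
```

Run:
```python
from h import *
s=robot.read_state(); print({k:np.round(s[k],4) for k in("t","tool_pos","orientation","force","opening","gripper_force")})
im,d,c=snap("wrist","w3.png"); np.savez("pics/w3.npz",im=im,d=d,K=c[0],o=c[1],M=c[2])
im2,d2,c2=snap("scene","s3.png")
a=im[90:300,170:470]; b=cv2.resize(im2[180:300,300:440],None,fx=2.5,fy=2.5,interpolation=2); a=cv2.resize(a,(int(300*300/210),300))
cv2.imwrite("pics/v3.png",np.hstack([a,b])[...,::-1])
```

```text
{'t': np.float64(5.75), 'tool_pos': array([ 0.5675, -0.0156,  0.0754]), 'orientation': array([-4.6620e-01, -3.1066e+00, -3.0000e-04]), 'force': array([-0.0683, -0.4399, -2.177 ]), 'opening': np.float64(0.0656), 'gripper_force': np.float64(24.9987)}
```

View pics/v3.png

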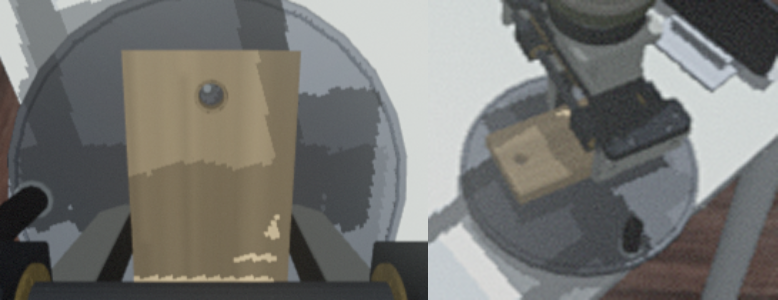

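The near pin tip shows through the near hole, at crop (207,88) against a hole centre of about (210,96). I'll measure the offset of each.

Run:
```python
from h import *
im,d,c=wcal("pics/w3.npz"); s=210/300
uh,vh=170+210*s,90+96*s
g=cv2.cvtColor(im,cv2.COLOR_RGB2GRAY); u0,v0=int(uh)-9,int(vh)-12
print(u0,v0); print(g[v0:v0+24,u0:u0+20])
for z in(.0735,.0735-.014): print("hole",z,np.round(ray(uh,vh,z,c),4))
print("pin",np.round(ray(170+207*s,90+88*s,.0395,c),4))
a=np.radians(162.8);print("expected hole",np.round([.5675+.058*np.cos(a),-.0156+.058*np.sin(a)],4), "cam",c[1])
```

```text
308 145
[[139 137 137 137 135 136 133 130 130 126 123 127 129 132 134 132 133 132
  134 134]
 [139 138 135 134 130 129 123 121 120 114 106 109 112 116 126 131 133 135
  135 133]
 [139 138 137 130 119 118 114 113 112 114 105 106 107 107 117 120 126 130
  134 135]
 [137 134 128 122 115 116 115 114 111 103 104 105 107 110 114 112 117 124
  130 135]
 [136 122 112 109 115 122 129 127 121 106  98  96  93  93  98 107 112 114
  121 128]
 [130 114 110 104 113 132 137 137 136 124 101  95  89  78  84 102 106 112
  115 116]
 [124 118 116 101 108 134 137 137 135 131  96  91  90  87  89  95  94 106
  112 107]
 [121 118 107  94 106 134 138 136 137 126  90  89  92  93  93  95  83  92
  112 109]
 [120 112  89  86  96 124 137 136 133 114  88  89  88  89  96  89  79  86
  106 113]
 [119 100  83  83  88 103 117 121 114  96  89  87  91  90  84  77  80  79
   94 113]
 [118  92  81  89  87  86  90  93  88  85  86  90  93  92  81  80  78  79
   88 113]
 [120  90  81  93  92  85  85  89  88  89  91  93  95  94  88  76  80  80
   89 114]
 [121  89  79  94  95  92  92  95  90  96  95  95  88  88  86  80  77  7
[... 435 characters left out ...]
0]
 [127 124 119 102  93  89  87  84  84  86  80  85  88  91  91  93 100 114
  121 123]
 [130 126 126 118 105  92  92  88  91  91  90  90  94  90  93 100 114 114
  112 125]
 [134 127 127 124 121 110 105  97  93  94  93  92  94 101 111 115 111 108
  117 129]
 [138 136 129 125 126 126 120 114 111 106 106 109 112 118 124 119 108 118
  126 135]
 [137 137 134 128 126 126 124 118 119 120 122 123 125 125 126 123 119 129
  133 134]
 [138 137 136 133 129 128 124 108 112 123 125 128 125 125 127 131 130 134
  133 131]]
hole 0.0735 [0.5117 0.0008 0.0735]
hole 0.0595 [5.131e-01 4.000e-04 5.950e-02]
pin [ 5.113e-01 -5.000e-04  3.950e-02]
expected hole [0.5121 0.0016] cam [0.49623156 0.00568719 0.22721026]
```

>>> arm_command(targets=[{"x": -0.001,"y": -0.004,"z": 0,"rx": 0,"ry": 0,"rz": 0,"claw": 255},{"x": -0.001,"y": -0.004,"z": -0.015,"rx": 0,"ry": 0,"rz": 0,"claw": 255},{"x": -0.001,"y": -0.004,"z": -0.03,"rx": 0,"ry": 0,"rz": 0,"claw": 255},{"x": -0.001,"y": -0.004,"z": -0.036,"rx": 0,"ry": 0,"rz": 0,"claw": 255},{"x": -0.001,"y": -0.004,"z": -0.042,"rx": 0,"ry": 0,"rz": 0,"claw": 255},{"x": -0.001,"y": -0.004,"z": -0.042,"rx": 0,"ry": 0,"rz": 0,"claw": 255}])

```text
t: 6.35
tool_pos: [0.5659, -0.0185, 0.0533]
orientation: [-0.467, -3.105, 0.0]
force: [-0.2, -0.4, -1.8]
opening: 0.0659
gripper_force: 25.0
```

>>> arm_command(targets=[{"x": 0,"y": 0,"z": -0.005,"rx": 0,"ry": 0,"rz": 0,"claw": 255},{"x": 0,"y": 0,"z": -0.01,"rx": 0,"ry": 0,"rz": 0,"claw": 255},{"x": 0,"y": 0,"z": -0.01,"rx": 0,"ry": 0,"rz": 0,"claw": 255},{"x": 0,"y": 0,"z": -0.01,"rx": 0,"ry": 0,"rz": 0,"claw": 255}])

```text
t: 6.68
tool_pos: [0.5667, -0.0185, 0.0495]
orientation: [-0.468, -3.106, -0.0]
force: [-0.7, 1.1, -2.6]
opening: 0.0655
gripper_force: 25.0
```

>>> arm_command(targets=[{"x": 0,"y": 0,"z": -0.004,"rx": 0,"ry": 0,"rz": 0,"claw": 255},{"x": 0,"y": 0,"z": -0.009,"rx": 0,"ry": 0,"rz": 0,"claw": 255},{"x": 0,"y": 0,"z": -0.009,"rx": 0,"ry": 0,"rz": 0,"claw": 255},{"x": 0,"y": 0,"z": -0.009,"rx": 0,"ry": 0,"rz": 0,"claw": 255}])

```text
t: 7.02
tool_pos: [0.5667, -0.0185, 0.0449]
orientation: [-0.468, -3.106, -0.0]
force: [-0.1, 2.7, -3.3]
opening: 0.0659
gripper_force: 25.0
```

>>> arm_command(targets=[{"x": 0,"y": 0,"z": -0.001,"rx": 0,"ry": 0,"rz": 0,"claw": 255},{"x": 0,"y": 0,"z": -0.001,"rx": 0,"ry": 0,"rz": 0,"claw": 0},{"x": 0,"y": 0,"z": -0.001,"rx": 0,"ry": 0,"rz": 0,"claw": 0},{"x": 0,"y": 0,"z": -0.001,"rx": 0,"ry": 0,"rz": 0,"claw": 0},{"x": 0,"y": 0,"z": -0.001,"rx": 0,"ry": 0,"rz": 0,"claw": 0},{"x": 0,"y": 0,"z": 0.05,"rx": 0,"ry": 0,"rz": 0,"claw": 0},{"x": 0,"y": 0,"z": 0.12,"rx": 0,"ry": 0,"rz": 0,"claw": 0},{"x": 0,"y": 0,"z": 0.2,"rx": 0,"ry": 0,"rz": 0,"claw": 0},{"x": 0,"y": 0,"z": 0.24,"rx": 0,"ry": 0,"rz": 0,"claw": 0},{"x": 0,"y": 0,"z": 0.24,"rx": 0,"ry": 0,"rz": 0,"claw": 0}])

```text
t: 7.85
tool_pos: [0.5706, -0.0192, 0.1723]
orientation: [0.466, 3.096, 0.0]
force: [0.7, -0.0, 1.0]
opening: 0.093
gripper_force: 0.0
```

Run:
```python
from h import *
s=robot.read_state(); print({k:np.round(s[k],4) for k in("t","tool_pos","orientation","force","opening","gripper_force")})
im,d,c=snap("wrist","w4.png"); np.savez("pics/w4.npz",im=im,d=d,K=c[0],o=c[1],M=c[2]); P=cloud(d,c)
u,v=proj([.567,-.018,.042],c); print(u,v)
Z=P[...,2]; k=(Z>.037)&(Z<.047); k[245:]=0
n,l,st,ce=cv2.connectedComponentsWithStats(k.astype(np.uint8)); i=1+np.argmax(st[1:,4]); k=l==i; k=cv2.erode(k.astype(np.uint8),np.ones((3,3)))>0
q=P[k]; A=np.c_[q[:,:2]-q[:,:2].mean(0),np.ones(len(q))]; co=np.linalg.lstsq(A,q[:,2],rcond=None)[0]
print(k.sum(),"plane slope",np.round(co,4),cv2.minAreaRect(q[:,:2].astype(np.float32)))
im2,d2,c2=snap("scene","s4.png"); P2=cloud(d2,c2); Z2=P2[...,2]; k=(Z2>.036)&(Z2<.048); k[:200]=0;k[290:]=0;k[:,:310]=0;k[:,410:]=0
q=P2[k]; print("scene",len(q),np.median(q[:,2]) if len(q) else "")
cv2.imwrite("pics/v4.png",np.hstack([im[70:310,170:470],cv2.resize(im2[140:300,170:450],(420,240))])[...,::-1])
```

```text
{'t': np.float64(7.85), 'tool_pos': array([ 0.5706, -0.0192,  0.1723]), 'orientation': array([4.6610e-01, 3.0959e+00, 1.0000e-04]), 'force': array([ 0.6589, -0.0145,  0.9616]), 'opening': np.float64(0.093), 'gripper_force': np.float64(0.0)}
317.75251113550314 195.96524739459514
7346 plane slope [ 0.     -0.0004  0.0416] ((0.5564213395118713, -0.015568625181913376), (0.06402578949928284, 0.12754333019256592), 72.74514770507812)
scene 1800 0.0427064120989894
```

View pics/v4.png

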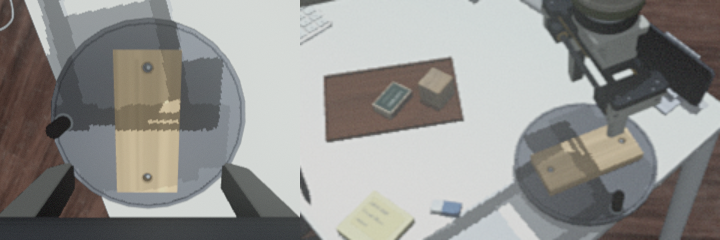

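The plate reads flush: top at 41.6 mm, no slope, both pins visible in the holes. Next the tray things.

>>> arm_command(targets=[{"x": -0.21,"y": 0.5,"z": 0.06,"rx": 0,"ry": 0,"rz": 0,"claw": 0},{"x": -0.21,"y": 0.5,"z": 0.06,"rx": 0,"ry": 0,"rz": 0,"claw": 0},{"x": -0.21,"y": 0.5,"z": 0.06,"rx": 0,"ry": 0,"rz": 0,"claw": 0},{"x": -0.21,"y": 0.5,"z": 0.06,"rx": 0,"ry": 0,"rz": 0,"claw": 0},{"x": -0.21,"y": 0.5,"z": 0.06,"rx": 0,"ry": 0,"rz": 0,"claw": 0},{"x": -0.21,"y": 0.5,"z": 0.06,"rx": 0,"ry": 0,"rz": 0,"claw": 0},{"x": -0.21,"y": 0.5,"z": 0.06,"rx": 0,"ry": 0,"rz": 0,"claw": 0},{"x": -0.21,"y": 0.5,"z": 0.06,"rx": 0,"ry": 0,"rz": 0,"claw": 0},{"x": -0.21,"y": 0.5,"z": 0.06,"rx": 0,"ry": 0,"rz": 0,"claw": 0},{"x": -0.21,"y": 0.5,"z": 0.06,"rx": 0,"ry": 0,"rz": 0,"claw": 0}])

```text
t: 8.78
tool_pos: [0.4613, 0.2306, 0.1936]
orientation: [-0.467, -3.105, 0.003]
force: [-0.2, -0.2, 0.3]
opening: 0.0928
gripper_force: 0.0
```

>>> arm_command(targets=[{"x": 0,"y": 0,"z": 0,"rx": 0,"ry": 0,"rz": 0,"claw": 0},{"x": 0,"y": 0,"z": 0,"rx": 0,"ry": 0,"rz": 0,"claw": 0},{"x": 0,"y": 0,"z": 0,"rx": 0,"ry": 0,"rz": 0,"claw": 0}])

```text
t: 9.03
tool_pos: [0.4621, 0.2303, 0.1947]
orientation: [-0.47, -3.106, 0.001]
force: [0.2, -0.6, 1.0]
opening: 0.0933
gripper_force: 0.0
```

```bash
cat >> h.py <<'E'
def tops(P,rng,box,minpx=60):
    x0,x1,y0,y1=box; X,Y,Z=P[...,0],P[...,1],P[...,2]
    k=(Z>rng[0])&(Z<rng[1])&(X>x0)&(X<x1)&(Y>y0)&(Y<y1); n,l,st,ce=cv2.connectedComponentsWithStats(k.astype(np.uint8))
    for i in range(1,n):
        if st[i,4]<minpx: continue
        q=P[l==i]; (cx,cy),(w,h),a=cv2.minAreaRect(q[:,:2].astype(np.float32)); 
        if w<h: w,h,a=h,w,a+90
        print(" px",st[i,4],"uv",np.round(ce[i]),"c",np.round([cx,cy],4),"long,short",np.round([w,h],4),"long yaw",round(a%180,1),"z",round(float(np.median(q[:,2])),4))
def st():
    s=robot.read_state(); o=R.from_rotvec(s["orientation"]).as_matrix(); y=o[:,1]
    print("t",round(float(s["t"]),2),"tcp",np.round(s["tool_pos"],4),"yaw_y",round(float(np.degrees(np.arctan2(y[1],y[0]))),1),"q",np.round(s["q"],2),"F",np.round(s["force"],1),"open",round(float(s["opening"]),4),"grip",round(float(s["gripper_force"]),1)); return s
def shot(n,f):
    im,d,c=snap(n,f+".png"); np.savez("pics/"+f+".npz",im=im,d=d,K=c[0],o=c[1],M=c[2]); return im,cloud(d,c),c
E
python3 - <<'E'
from h import *
st(); im,P,c=shot("wrist","w5")
B=(.33,.55,.15,.40)
print("cube"); tops(P,(.039,.048),B); print("box"); tops(P,(.0145,.0225),B); print("tray rim"); tops(P,(.006,.0105),B)
cv2.imwrite("pics/v5.png",im[20:320,110:530][...,::-1])
E
```

```text
t 9.03 tcp [0.4621 0.2303 0.1947] yaw_y 72.8 q [ 0.36 -0.08  1.77 -0.    1.45 -0.91] F [ 0.2 -0.6  1. ] open 0.0933 grip 0.0
cube
 px 1192 uv [330. 216.] c [0.4897 0.2366] long,short [0.0405 0.0398] long yaw 16.4 z 0.0425
box
 px 1488 uv [344. 153.] c [0.4288 0.2717] long,short [0.0539 0.0359] long yaw 17.2 z 0.0183
tray rim
 px 691 uv [402. 123.] c [0.444  0.3402] long,short [0.2208 0.0865] long yaw 174.0 z 0.0074
 px 481 uv [300. 157.] c [0.4169 0.2208] long,short [0.1941 0.0478] long yaw 163.6 z 0.0074
 px 89 uv [353. 238.] c [0.5377 0.2549] long,short [0.0512 0.0034] long yaw 59.2 z 0.0074
```

View pics/v5.png

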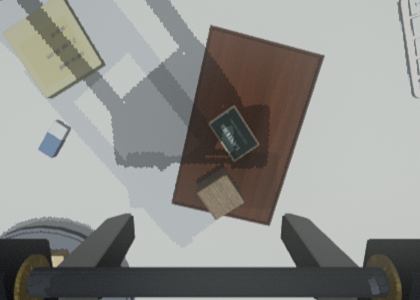

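The cube is at (0.490, 0.237), yaw 16°. The match box is at (0.429, 0.272), long yaw 17°. Both match their sizes and heights. I'll grasp the cube with the closing line at yaw 106°.

>>> arm_command(targets=[{"x": 0.055,"y": 0.013,"z": -0.08,"rx": 0,"ry": 0,"rz": 0.293,"claw": 0},{"x": 0.055,"y": 0.013,"z": -0.15,"rx": 0,"ry": 0,"rz": 0.293,"claw": 0},{"x": 0.055,"y": 0.013,"z": -0.15,"rx": 0,"ry": 0,"rz": 0.293,"claw": 0},{"x": 0.055,"y": 0.013,"z": -0.15,"rx": 0,"ry": 0,"rz": 0.293,"claw": 0},{"x": 0.055,"y": 0.013,"z": -0.15,"rx": 0,"ry": 0,"rz": 0.293,"claw": 0},{"x": 0.055,"y": 0.013,"z": -0.22,"rx": 0,"ry": 0,"rz": 0.293,"claw": 0},{"x": 0.055,"y": 0.013,"z": -0.28,"rx": 0,"ry": 0,"rz": 0.293,"claw": 0},{"x": 0.055,"y": 0.013,"z": -0.33,"rx": 0,"ry": 0,"rz": 0.293,"claw": 0},{"x": 0.055,"y": 0.013,"z": -0.345,"rx": 0,"ry": 0,"rz": 0.293,"claw": 0},{"x": 0.055,"y": 0.013,"z": -0.345,"rx": 0,"ry": 0,"rz": 0.293,"claw": 0}], squeeze=20)

```text
t: 9.92
tool_pos: [0.4887, 0.2369, 0.0221]
orientation: [0.448, -3.107, 0.002]
force: [-2.3, -1.0, 2.6]
opening: 0.093
gripper_force: 1.1
```

>>> arm_command(targets=[{"x": 0,"y": 0,"z": 0,"rx": 0,"ry": 0,"rz": 0,"claw": 255},{"x": 0,"y": 0,"z": 0,"rx": 0,"ry": 0,"rz": 0,"claw": 255},{"x": 0,"y": 0,"z": 0,"rx": 0,"ry": 0,"rz": 0,"claw": 255},{"x": 0,"y": 0,"z": 0,"rx": 0,"ry": 0,"rz": 0,"claw": 255},{"x": 0,"y": 0,"z": 0,"rx": 0,"ry": 0,"rz": 0,"claw": 255},{"x": 0,"y": 0,"z": 0,"rx": 0,"ry": 0,"rz": 0,"claw": 255},{"x": 0,"y": 0,"z": 0,"rx": 0,"ry": 0,"rz": 0,"claw": 255},{"x": 0,"y": 0,"z": 0,"rx": 0,"ry": 0,"rz": 0,"claw": 255}])

```text
t: 10.58
tool_pos: [0.4893, 0.2379, 0.0227]
orientation: [-0.45, 3.109, -0.0]
force: [0.2, -0.4, -0.4]
opening: 0.0444
gripper_force: 0.0
```

```bash
python3 -c "
from h import *
st()"
```

```text
t 10.58 tcp [0.4893 0.2379 0.0227] yaw_y 106.5 q [ 0.36  0.19  1.83 -0.    1.12 -1.5 ] F [ 0.2 -0.4 -0.4] open 0.0444 grip 0.0
```

>>> arm_command(targets=[{"x": 0,"y": 0,"z": 0,"rx": 0,"ry": 0,"rz": 0,"claw": 255},{"x": 0,"y": 0,"z": 0,"rx": 0,"ry": 0,"rz": 0,"claw": 255},{"x": 0,"y": 0,"z": 0,"rx": 0,"ry": 0,"rz": 0,"claw": 255},{"x": 0,"y": 0,"z": 0,"rx": 0,"ry": 0,"rz": 0,"claw": 255}])

```text
t: 10.92
tool_pos: [0.4893, 0.2379, 0.0226]
orientation: [0.45, -3.109, 0.0]
force: [-1.1, -0.5, 1.2]
opening: 0.0398
gripper_force: 20.0
```

```bash
python3 -c "
from h import *
st(); im,P,c=shot('wrist','w6'); cv2.imwrite('pics/v6.png',im[20:320,110:530][...,::-1])
B=(.33,.55,.15,.40)
print('cube'); tops(P,(.039,.048),B); print('box'); tops(P,(.0145,.0225),B)"
```

```text
t 10.92 tcp [0.4893 0.2379 0.0226] yaw_y 106.5 q [ 0.36  0.19  1.83 -0.    1.12 -1.5 ] F [-1.1 -0.5  1.2] open 0.0398 grip 20.0
cube
 px 4378 uv [317. 262.] c [0.4829 0.2361] long,short [0.0708 0.0272] long yaw 106.4 z 0.0426
box
 px 6325 uv [406. 172.] c [0.4291 0.2714] long,short [0.0543 0.0366] long yaw 17.5 z 0.0183
 px 316 uv [317. 224.] c [0.4703 0.2321] long,short [0.0391 0.0017] long yaw 106.9 z 0.0188
 px 97 uv [270. 239.] c [0.4872 0.2078] long,short [0.0109 0.0012] long yaw 106.4 z 0.0188
 px 96 uv [365. 239.] c [0.4714 0.2622] long,short [0.0109 0.0011] long yaw 106.5 z 0.0188
```

View pics/v6.png

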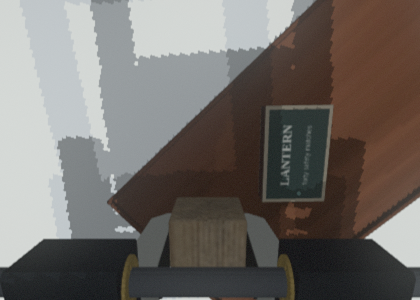

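The cube is held between the pads (opening 39.8 mm), and the match box at crop (297,150) hasn't moved. Carrying the cube low to the far half of the plate.

>>> arm_command(targets=[{"x": 0,"y": 0,"z": 0.07,"rx": 0,"ry": 0,"rz": 0,"claw": 255},{"x": 0.01,"y": -0.03,"z": 0.12,"rx": 0,"ry": 0,"rz": 0,"claw": 255},{"x": 0.04,"y": -0.09,"z": 0.12,"rx": 0,"ry": 0,"rz": -0.05,"claw": 255},{"x": 0.07,"y": -0.16,"z": 0.12,"rx": 0,"ry": 0,"rz": -0.1,"claw": 255},{"x": 0.1,"y": -0.23,"z": 0.12,"rx": 0,"ry": 0,"rz": -0.15,"claw": 255},{"x": 0.13,"y": -0.3,"z": 0.12,"rx": 0,"ry": 0,"rz": -0.2,"claw": 255},{"x": 0.16,"y": -0.37,"z": 0.12,"rx": 0,"ry": 0,"rz": -0.25,"claw": 255},{"x": 0.19,"y": -0.44,"z": 0.12,"rx": 0,"ry": 0,"rz": -0.294,"claw": 255},{"x": 0.215,"y": -0.5,"z": 0.12,"rx": 0,"ry": 0,"rz": -0.294,"claw": 255},{"x": 0.227,"y": -0.534,"z": 0.12,"rx": 0,"ry": 0,"rz": -0.294,"claw": 255}])

```text
t: 11.8
tool_pos: [0.6039, -0.0328, 0.0827]
orientation: [0.475, 3.104, -0.001]
force: [0.5, 0.7, 0.3]
opening: 0.0402
gripper_force: 20.0
```

>>> arm_command(targets=[{"x": 0,"y": 0,"z": 0,"rx": 0,"ry": 0,"rz": 0,"claw": 255},{"x": 0,"y": 0,"z": 0,"rx": 0,"ry": 0,"rz": 0,"claw": 255},{"x": 0,"y": 0,"z": 0,"rx": 0,"ry": 0,"rz": 0,"claw": 255}])

```text
t: 12.05
tool_pos: [0.6023, -0.0285, 0.0822]
orientation: [-0.471, -3.105, -0.001]
force: [-0.6, -0.2, -0.8]
opening: 0.04
gripper_force: 20.0
```

```bash
python3 -c "
from h import *
st(); im,P,c=shot('wrist','w7')
B=(.45,.7,-.15,.1)
print('cube'); tops(P,(.09,.11),B); print('plate'); tops(P,(.037,.048),B)"
```

```text
t 12.05 tcp [ 0.6023 -0.0285  0.0822] yaw_y 72.8 q [-0.13  0.26  1.63  0.    1.26 -1.4 ] F [-0.6 -0.2 -0.8] open 0.04 grip 20.0
cube
 px 5369 uv [318. 259.] c [ 0.5959 -0.0269] long,short [0.0708 0.0273] long yaw 72.6 z 0.102
plate
 px 15488 uv [316. 141.] c [ 0.549  -0.0134] long,short [0.1138 0.0663] long yaw 162.7 z 0.0416
 px 160 uv [194. 178.] c [ 0.5392 -0.0987] long,short [0.0152 0.0069] long yaw 3.5 z 0.0428
```

>>> arm_command(targets=[{"x": 0,"y": 0,"z": -0.02,"rx": 0,"ry": 0,"rz": 0,"claw": 255},{"x": 0,"y": 0,"z": -0.033,"rx": 0,"ry": 0,"rz": 0,"claw": 255},{"x": 0,"y": 0,"z": -0.039,"rx": 0,"ry": 0,"rz": 0,"claw": 255},{"x": 0,"y": 0,"z": -0.04,"rx": 0,"ry": 0,"rz": 0,"claw": 255},{"x": 0,"y": 0,"z": -0.04,"rx": 0,"ry": 0,"rz": 0,"claw": 255}])

```text
t: 12.52
tool_pos: [0.6022, -0.0286, 0.0618]
orientation: [-0.469, -3.105, 0.0]
force: [0.1, -0.1, -0.4]
opening: 0.0399
gripper_force: 20.0
```

>>> arm_command(targets=[{"x": 0,"y": 0,"z": 0,"rx": 0,"ry": 0,"rz": 0,"claw": 0},{"x": 0,"y": 0,"z": 0,"rx": 0,"ry": 0,"rz": 0,"claw": 0},{"x": 0,"y": 0,"z": 0,"rx": 0,"ry": 0,"rz": 0,"claw": 0},{"x": 0,"y": 0,"z": 0,"rx": 0,"ry": 0,"rz": 0,"claw": 0},{"x": 0,"y": 0,"z": 0.04,"rx": 0,"ry": 0,"rz": 0,"claw": 0},{"x": 0,"y": 0,"z": 0.1,"rx": 0,"ry": 0,"rz": 0,"claw": 0},{"x": 0,"y": 0,"z": 0.16,"rx": 0,"ry": 0,"rz": 0,"claw": 0},{"x": 0,"y": 0,"z": 0.2,"rx": 0,"ry": 0,"rz": 0,"claw": 0},{"x": 0,"y": 0,"z": 0.2,"rx": 0,"ry": 0,"rz": 0,"claw": 0}])

```text
t: 13.27
tool_pos: [0.606, -0.0296, 0.169]
orientation: [0.469, 3.097, 0.0]
force: [1.6, -0.6, 0.4]
opening: 0.0919
gripper_force: 0.0
```

```bash
python3 -c "
from h import *
st(); im,P,c=shot('wrist','w8')
B=(.45,.7,-.15,.1)
print('cube'); tops(P,(.07,.095),B); print('plate'); tops(P,(.037,.048),B)
im,P,c=shot('scene','s8'); print('cube s'); tops(P,(.07,.09),B,20); print('box s'); tops(P,(.0125,.024),(.38,.48,.22,.32))"
```

```text
t 13.27 tcp [ 0.606  -0.0296  0.169 ] yaw_y 72.8 q [-0.13  0.18  1.55 -0.    1.4  -1.4 ] F [ 1.6 -0.6  0.4] open 0.0919 grip 0.0
cube
 px 2059 uv [317. 206.] c [ 0.6024 -0.029 ] long,short [0.0405 0.0396] long yaw 162.0 z 0.0815
plate
 px 8117 uv [316. 138.] c [ 0.5663 -0.0186] long,short [0.15   0.0662] long yaw 162.8 z 0.0415
cube s
 px 366 uv [378. 227.] c [ 0.6034 -0.0306] long,short [0.0421 0.0412] long yaw 70.9 z 0.0822
box s
 px 322 uv [231. 205.] c [0.4303 0.2705] long,short [0.0555 0.0401] long yaw 19.3 z 0.0191
```

>>> arm_command(targets=[{"x": -0.347,"y": 0.6,"z": 0,"rx": 0,"ry": 0,"rz": 0.301,"claw": 80},{"x": -0.347,"y": 0.6,"z": 0,"rx": 0,"ry": 0,"rz": 0.301,"claw": 80},{"x": -0.347,"y": 0.6,"z": 0,"rx": 0,"ry": 0,"rz": 0.301,"claw": 80},{"x": -0.347,"y": 0.6,"z": -0.12,"rx": 0,"ry": 0,"rz": 0.301,"claw": 80},{"x": -0.347,"y": 0.6,"z": -0.12,"rx": 0,"ry": 0,"rz": 0.301,"claw": 80},{"x": -0.347,"y": 0.6,"z": -0.12,"rx": 0,"ry": 0,"rz": 0.301,"claw": 80},{"x": -0.347,"y": 0.6,"z": -0.12,"rx": 0,"ry": 0,"rz": 0.301,"claw": 80},{"x": -0.347,"y": 0.6,"z": -0.12,"rx": 0,"ry": 0,"rz": 0.301,"claw": 80},{"x": -0.347,"y": 0.6,"z": -0.12,"rx": 0,"ry": 0,"rz": 0.301,"claw": 80},{"x": -0.347,"y": 0.6,"z": -0.12,"rx": 0,"ry": 0,"rz": 0.301,"claw": 80}])

```text
t: 14.2
tool_pos: [0.4246, 0.2729, 0.0989]
orientation: [0.477, -3.099, 0.001]
force: [-1.4, -0.0, -0.1]
opening: 0.0642
gripper_force: 0.0
```

>>> arm_command(targets=[{"x": 0,"y": 0,"z": 0,"rx": 0,"ry": 0,"rz": 0,"claw": 80},{"x": 0,"y": 0,"z": 0,"rx": 0,"ry": 0,"rz": 0,"claw": 80},{"x": 0,"y": 0,"z": 0,"rx": 0,"ry": 0,"rz": 0,"claw": 80}])

```text
t: 14.45
tool_pos: [0.4299, 0.2698, 0.1025]
orientation: [0.469, -3.106, 0.001]
force: [-0.8, 0.0, 0.1]
opening: 0.0639
gripper_force: 0.0
```

```bash
python3 -c "
from h import *
st(); im,P,c=shot('wrist','w9')
print('box'); tops(P,(.0145,.0225),(.33,.55,.15,.40))"
```

```text
t 14.45 tcp [0.4299 0.2698 0.1025] yaw_y 107.2 q [ 0.46 -0.02  1.88 -0.    1.27 -1.41] F [-0.8  0.   0.1] open 0.0639 grip 0.0
box
 px 2453 uv [320. 212.] c [0.4288 0.2714] long,short [0.0541 0.036 ] long yaw 17.0 z 0.0183
```

Shift to the box centre, descend, grip (36 mm).

>>> arm_command(targets=[{"x": -0.002,"y": 0.003,"z": -0.07,"rx": 0,"ry": 0,"rz": 0,"claw": 80},{"x": -0.002,"y": 0.003,"z": -0.13,"rx": 0,"ry": 0,"rz": 0,"claw": 80},{"x": -0.002,"y": 0.003,"z": -0.16,"rx": 0,"ry": 0,"rz": 0,"claw": 80},{"x": -0.002,"y": 0.003,"z": -0.168,"rx": 0,"ry": 0,"rz": 0,"claw": 80},{"x": -0.002,"y": 0.003,"z": -0.168,"rx": 0,"ry": 0,"rz": 0,"claw": 80}], squeeze=15)

```text
t: 14.92
tool_pos: [0.4282, 0.2709, 0.0182]
orientation: [0.468, -3.104, 0.001]
force: [-0.2, 0.6, 0.5]
opening: 0.0639
gripper_force: 0.0
```

>>> arm_command(targets=[{"x": 0,"y": 0,"z": 0,"rx": 0,"ry": 0,"rz": 0,"claw": 255},{"x": 0,"y": 0,"z": 0,"rx": 0,"ry": 0,"rz": 0,"claw": 255},{"x": 0,"y": 0,"z": 0,"rx": 0,"ry": 0,"rz": 0,"claw": 255},{"x": 0,"y": 0,"z": 0,"rx": 0,"ry": 0,"rz": 0,"claw": 255},{"x": 0,"y": 0,"z": 0,"rx": 0,"ry": 0,"rz": 0,"claw": 255},{"x": 0,"y": 0,"z": 0,"rx": 0,"ry": 0,"rz": 0,"claw": 255},{"x": 0,"y": 0,"z": 0,"rx": 0,"ry": 0,"rz": 0,"claw": 255},{"x": 0,"y": 0,"z": 0,"rx": 0,"ry": 0,"rz": 0,"claw": 255}])

```text
t: 15.58
tool_pos: [0.4286, 0.2724, 0.019]
orientation: [-0.471, 3.105, -0.0]
force: [1.0, -1.5, 2.9]
opening: 0.0373
gripper_force: 15.0
```

```bash
python3 -c "
from h import *
st()"
```

```text
t 15.58 tcp [0.4286 0.2724 0.019 ] yaw_y 107.3 q [ 0.47  0.1   1.93 -0.    1.11 -1.41] F [ 1.  -1.5  2.9] open 0.0373 grip 15.0
```

>>> arm_command(targets=[{"x": 0,"y": 0,"z": 0.07,"rx": 0,"ry": 0,"rz": 0,"claw": 255},{"x": 0.01,"y": -0.03,"z": 0.12,"rx": 0,"ry": 0,"rz": 0,"claw": 255},{"x": 0.03,"y": -0.09,"z": 0.12,"rx": 0,"ry": 0,"rz": -0.05,"claw": 255},{"x": 0.06,"y": -0.16,"z": 0.12,"rx": 0,"ry": 0,"rz": -0.1,"claw": 255},{"x": 0.085,"y": -0.23,"z": 0.12,"rx": 0,"ry": 0,"rz": -0.15,"claw": 255},{"x": 0.11,"y": -0.3,"z": 0.12,"rx": 0,"ry": 0,"rz": -0.2,"claw": 255},{"x": 0.14,"y": -0.37,"z": 0.12,"rx": 0,"ry": 0,"rz": -0.25,"claw": 255},{"x": 0.165,"y": -0.44,"z": 0.12,"rx": 0,"ry": 0,"rz": -0.301,"claw": 255},{"x": 0.19,"y": -0.51,"z": 0.12,"rx": 0,"ry": 0,"rz": -0.301,"claw": 255},{"x": 0.207,"y": -0.56,"z": 0.12,"rx": 0,"ry": 0,"rz": -0.301,"claw": 255}])

```text
t: 16.42
tool_pos: [0.5324, -0.0104, 0.0787]
orientation: [0.473, 3.105, -0.001]
force: [0.8, -0.3, 0.3]
opening: 0.0372
gripper_force: 15.0
```

>>> arm_command(targets=[{"x": 0,"y": 0,"z": 0,"rx": 0,"ry": 0,"rz": 0,"claw": 255},{"x": 0,"y": 0,"z": 0,"rx": 0,"ry": 0,"rz": 0,"claw": 255},{"x": 0,"y": 0,"z": 0,"rx": 0,"ry": 0,"rz": 0,"claw": 255}])

```text
t: 16.67
tool_pos: [0.5313, -0.0071, 0.0782]
orientation: [-0.471, -3.105, -0.001]
force: [-0.4, 0.6, -1.3]
opening: 0.0373
gripper_force: 15.0
```

```bash
python3 -c "
from h import *
st(); im,P,c=shot('wrist','w10')
B=(.45,.7,-.15,.1)
print('box'); tops(P,(.066,.079),B); print('plate'); tops(P,(.037,.048),B);print('cube'); tops(P,(.0795,.086),B)"
```

```text
t 16.67 tcp [ 0.5313 -0.0071  0.0782] yaw_y 72.7 q [-0.11  0.08  1.84  0.    1.23 -1.38] F [-0.4  0.6 -1.3] open 0.0373 grip 15.0
box
 px 5194 uv [317. 246.] c [ 0.5278 -0.0063] long,short [0.0657 0.0471] long yaw 73.2 z 0.0775
 px 825 uv [318. 330.] c [ 0.5838 -0.0234] long,short [0.04   0.0035] long yaw 73.1 z 0.0728
plate
 px 3294 uv [317. 200.] c [ 0.5127 -0.0021] long,short [0.0662 0.0387] long yaw 73.0 z 0.0415
 px 68 uv [286. 278.] c [ 0.5547 -0.0397] long,short [0.0188 0.0031] long yaw 158.3 z 0.0417
 px 68 uv [349. 278.] c [0.5691 0.0056] long,short [0.019  0.0031] long yaw 166.5 z 0.0417
 px 420 uv [282. 332.] c [ 0.6019 -0.0595] long,short [0.0314 0.0114] long yaw 156.7 z 0.0416
 px 346 uv [354. 332.] c [ 0.6189 -0.0054] long,short [0.0312 0.0095] long yaw 165.0 z 0.0417
cube
 px 159 uv [275. 248.] c [ 0.5198 -0.0272] long,short [0.0219 0.0102] long yaw 24.2 z 0.0828
 px 158 uv [360. 248.] c [0.533  0.0149] long,short [0.0221 0.0104] long yaw 121.9 z 0.0827
 px 753 uv [318. 343.] c [ 0.5865 -0.0244] long,short [0.0394 0.009 ] long yaw 72.5 z 0.0814
```

>>> arm_command(targets=[{"x": 0,"y": 0,"z": -0.02,"rx": 0,"ry": 0,"rz": 0,"claw": 255},{"x": 0,"y": 0,"z": -0.034,"rx": 0,"ry": 0,"rz": 0,"claw": 255},{"x": 0,"y": 0,"z": -0.04,"rx": 0,"ry": 0,"rz": 0,"claw": 255},{"x": 0,"y": 0,"z": -0.0405,"rx": 0,"ry": 0,"rz": 0,"claw": 255},{"x": 0,"y": 0,"z": -0.0405,"rx": 0,"ry": 0,"rz": 0,"claw": 255}])

```text
t: 17.13
tool_pos: [0.5311, -0.0069, 0.0575]
orientation: [-0.469, -3.105, 0.0]
force: [-0.6, -0.6, 0.7]
opening: 0.0371
gripper_force: 15.0
```

>>> arm_command(targets=[{"x": 0,"y": 0,"z": 0,"rx": 0,"ry": 0,"rz": 0,"claw": 80},{"x": 0,"y": 0,"z": 0,"rx": 0,"ry": 0,"rz": 0,"claw": 80},{"x": 0,"y": 0,"z": 0,"rx": 0,"ry": 0,"rz": 0,"claw": 80},{"x": 0,"y": 0,"z": 0,"rx": 0,"ry": 0,"rz": 0,"claw": 80},{"x": 0,"y": 0,"z": 0.04,"rx": 0,"ry": 0,"rz": 0,"claw": 80},{"x": 0,"y": 0,"z": 0.1,"rx": 0,"ry": 0,"rz": 0,"claw": 80},{"x": 0,"y": 0,"z": 0.16,"rx": 0,"ry": 0,"rz": 0,"claw": 80},{"x": 0,"y": 0,"z": 0.22,"rx": 0,"ry": 0,"rz": 0,"claw": 80},{"x": 0,"y": 0,"z": 0.22,"rx": 0,"ry": 0,"rz": 0,"claw": 80}])

```text
t: 17.88
tool_pos: [0.5355, -0.0081, 0.1758]
orientation: [0.469, 3.096, 0.001]
force: [1.2, -0.0, 1.3]
opening: 0.0639
gripper_force: 0.0
```

```bash
python3 -c "
from h import *
st(); im,P,c=shot('wrist','w11')
B=(.45,.7,-.15,.1)
print('box'); tops(P,(.052,.062),B); print('plate'); tops(P,(.037,.048),B);print('cube'); tops(P,(.077,.086),B); print('knob'); tops(P,(.063,.073),B,10)
im,P,c=shot('scene','s11');print('knob s'); tops(P,(.062,.073),(.45,.65,-.2,-.05),10)"
```

```text
t 17.88 tcp [ 0.5355 -0.0081  0.1758] yaw_y 72.8 q [-0.11 -0.02  1.75  0.    1.4  -1.38] F [ 1.2 -0.   1.3] open 0.0639 grip 0.0
box
 px 1935 uv [317. 197.] c [ 0.5305 -0.0072] long,short [0.0532 0.0361] long yaw 162.9 z 0.0573
 px 67 uv [233. 229.] c [ 0.5371 -0.0988] long,short [0.015  0.0058] long yaw 27.5 z 0.0573
 px 160 uv [318. 249.] c [ 0.5835 -0.0234] long,short [0.0396 0.0025] long yaw 74.0 z 0.0569
plate
 px 4398 uv [316. 213.] c [ 0.5645 -0.0181] long,short [0.1469 0.0663] long yaw 162.8 z 0.0416
 px 61 uv [237. 223.] c [ 0.5368 -0.0988] long,short [0.015 0.006] long yaw 28.0 z 0.0423
cube
 px 1167 uv [317. 272.] c [ 0.5965 -0.0273] long,short [0.0399 0.0295] long yaw 72.5 z 0.0815
knob
 px 184 uv [227. 235.] c [ 0.5395 -0.1033] long,short [0.0148 0.0147] long yaw 44.0 z 0.0666
 px 181 uv [318. 254.] c [ 0.5834 -0.0231] long,short [0.0394 0.002 ] long yaw 72.3 z 0.068
knob s
 px 19 uv [386. 235.] c [ 0.6077 -0.0519] long,short [0.017  0.0024] long yaw 172.8 z 0.0664
 px 48 uv [383. 270.] c [ 0.5404 -0.1055] long,short [0.015  0.0122] long yaw 141.6 z 0.067
```

All things stand flat on the seated plate and the knob is at (0.540,-0.104). I'll turn the tool to yaw -62° over the knob, since q6 then has room to follow about 195°.

>>> arm_command(targets=[{"x": 0.017,"y": -0.194,"z": 0,"rx": 0,"ry": 0,"rz": -0.6,"claw": 145},{"x": 0.017,"y": -0.194,"z": 0,"rx": 0,"ry": 0,"rz": -0.6,"claw": 145},{"x": 0.017,"y": -0.194,"z": 0,"rx": 0,"ry": 0,"rz": -0.6,"claw": 145},{"x": 0.017,"y": -0.194,"z": 0,"rx": 0,"ry": 0,"rz": -0.6,"claw": 145},{"x": 0.017,"y": -0.194,"z": 0,"rx": 0,"ry": 0,"rz": -0.6,"claw": 145},{"x": 0.017,"y": -0.194,"z": 0,"rx": 0,"ry": 0,"rz": -0.6,"claw": 145},{"x": 0.017,"y": -0.194,"z": 0,"rx": 0,"ry": 0,"rz": -0.6,"claw": 145},{"x": 0.017,"y": -0.194,"z": 0,"rx": 0,"ry": 0,"rz": -0.6,"claw": 145},{"x": 0.017,"y": -0.194,"z": 0,"rx": 0,"ry": 0,"rz": -0.6,"claw": 145},{"x": 0.017,"y": -0.194,"z": 0,"rx": 0,"ry": 0,"rz": -0.6,"claw": 145}], squeeze=15)

```text
t: 18.82
tool_pos: [0.5391, -0.1043, 0.166]
orientation: [-2.148, -2.288, 0.002]
force: [0.9, -0.2, 0.9]
opening: 0.0402
gripper_force: 0.0
```

>>> arm_command(targets=[{"x": 0,"y": 0,"z": 0,"rx": 0,"ry": 0,"rz": -0.578,"claw": 145},{"x": 0,"y": 0,"z": 0,"rx": 0,"ry": 0,"rz": -0.578,"claw": 145},{"x": 0,"y": 0,"z": 0,"rx": 0,"ry": 0,"rz": -0.578,"claw": 145},{"x": 0,"y": 0,"z": 0,"rx": 0,"ry": 0,"rz": -0.578,"claw": 145},{"x": 0,"y": 0,"z": 0,"rx": 0,"ry": 0,"rz": -0.578,"claw": 145},{"x": 0,"y": 0,"z": 0,"rx": 0,"ry": 0,"rz": -0.578,"claw": 145},{"x": 0,"y": 0,"z": 0,"rx": 0,"ry": 0,"rz": -0.578,"claw": 145},{"x": 0,"y": 0,"z": 0,"rx": 0,"ry": 0,"rz": -0.578,"claw": 145},{"x": 0,"y": 0,"z": 0,"rx": 0,"ry": 0,"rz": -0.578,"claw": 145},{"x": 0,"y": 0,"z": 0,"rx": 0,"ry": 0,"rz": -0.578,"claw": 145}])

```text
t: 19.65
tool_pos: [0.5391, -0.1044, 0.1661]
orientation: [-3.051, -0.742, 0.005]
force: [-0.1, 0.2, -0.6]
opening: 0.0401
gripper_force: 0.0
```

>>> arm_command(targets=[{"x": 0,"y": 0,"z": 0,"rx": 0,"ry": 0,"rz": 0,"claw": 145},{"x": 0,"y": 0,"z": 0,"rx": 0,"ry": 0,"rz": 0,"claw": 145},{"x": 0,"y": 0,"z": 0,"rx": 0,"ry": 0,"rz": 0,"claw": 145}])

```text
t: 19.9
tool_pos: [0.5397, -0.1045, 0.1672]
orientation: [-3.048, -0.756, 0.002]
force: [0.6, 0.4, 0.1]
opening: 0.0401
gripper_force: 0.0
```

```bash
python3 -c "
from h import *
st(); im,P,c=shot('wrist','w12')
B=(.45,.7,-.15,.1)
print('box'); tops(P,(.052,.062),B); print('cube'); tops(P,(.077,.086),B); print('knob'); tops(P,(.063,.073),B,10)"
```

```text
t 19.9 tcp [ 0.5397 -0.1045  0.1672] yaw_y -62.1 q [-0.28  0.04  1.71  0.    1.4   0.8 ] F [0.6 0.4 0.1] open 0.0401 grip 0.0
box
 px 2343 uv [222. 163.] c [ 0.5318 -0.0075] long,short [0.0543 0.0362] long yaw 162.8 z 0.0572
cube
 px 2678 uv [271. 101.] c [ 0.6032 -0.0293] long,short [0.0401 0.0399] long yaw 72.7 z 0.0815
knob
 px 11 uv [303. 107.] c [ 0.6118 -0.0528] long,short [0.0064 0.0002] long yaw 164.1 z 0.0679
 px 30 uv [288. 124.] c [ 0.5931 -0.047 ] long,short [0.0281 0.0002] long yaw 162.7 z 0.0676
 px 210 uv [317. 205.] c [ 0.5406 -0.1036] long,short [0.0149 0.0148] long yaw 142.8 z 0.0666
```

>>> arm_command(targets=[{"x": 0.001,"y": 0.001,"z": -0.08,"rx": 0,"ry": 0,"rz": 0,"claw": 145},{"x": 0.001,"y": 0.001,"z": -0.15,"rx": 0,"ry": 0,"rz": 0,"claw": 145},{"x": 0.001,"y": 0.001,"z": -0.2,"rx": 0,"ry": 0,"rz": 0,"claw": 145},{"x": 0.001,"y": 0.001,"z": -0.234,"rx": 0,"ry": 0,"rz": 0,"claw": 145},{"x": 0.001,"y": 0.001,"z": -0.234,"rx": 0,"ry": 0,"rz": 0,"claw": 145},{"x": 0.001,"y": 0.001,"z": -0.234,"rx": 0,"ry": 0,"rz": 0,"claw": 255},{"x": 0.001,"y": 0.001,"z": -0.234,"rx": 0,"ry": 0,"rz": 0,"claw": 255},{"x": 0.001,"y": 0.001,"z": -0.234,"rx": 0,"ry": 0,"rz": 0,"claw": 255},{"x": 0.001,"y": 0.001,"z": -0.234,"rx": 0,"ry": 0,"rz": 0,"claw": 255},{"x": 0.001,"y": 0.001,"z": -0.234,"rx": 0,"ry": 0,"rz": 0,"claw": 255}])

```text
t: 20.78
tool_pos: [0.5421, -0.104, 0.0532]
orientation: [3.049, 0.754, 0.004]
force: [0.1, 2.9, 5.5]
opening: 0.0154
gripper_force: 15.0
```

Run:
```python
from h import *
s=st(); C=np.array([.5665,-.0182]); p=s["tool_pos"][:2]-C; print("R,theta",np.hypot(*p),np.degrees(np.arctan2(p[1],p[0])))
th=np.radians(252.8)
for seg in range(6):
    a=th+np.radians(65*seg); print("seg",seg)
    for i in range(1,11):
        b=a+np.radians(6.5*i); e=.09*np.array([np.cos(b)-np.cos(a),np.sin(b)-np.sin(a)])/.5; print(i,np.round(e,3),round(np.radians(6.5*i)/2,3))
```

```text
t 20.78 tcp [ 0.5421 -0.104   0.0532] yaw_y -62.2 q [-0.28  0.16  1.8   0.    1.18  0.8 ] F [0.1 2.9 5.5] open 0.0154 grip 15.0
R,theta 0.08922097148898485 -105.85837103931614
seg 0
1 [ 0.02  -0.005] 0.057
2 [ 0.04  -0.008] 0.113
3 [ 0.06  -0.008] 0.17
4 [ 0.081 -0.006] 0.227
5 [ 0.101 -0.002] 0.284
6 [0.12  0.005] 0.34
7 [0.139 0.013] 0.397
8 [0.156 0.024] 0.454
9 [0.172 0.037] 0.511
10 [0.187 0.051] 0.567
seg 1
1 [0.013 0.016] 0.057
2 [0.024 0.033] 0.113
3 [0.033 0.051] 0.17
4 [0.04  0.071] 0.227
5 [0.044 0.091] 0.284
6 [0.046 0.111] 0.34
7 [0.046 0.131] 0.397
8 [0.044 0.152] 0.454
9 [0.039 0.171] 0.511
10 [0.033 0.191] 0.567
seg 2
1 [-0.009  0.018] 0.057
2 [-0.02   0.036] 0.113
3 [-0.033  0.051] 0.17
4 [-0.047  0.066] 0.227
5 [-0.063  0.078] 0.284
6 [-0.081  0.089] 0.34
7 [-0.099  0.097] 0.397
8 [-0.119  0.104] 0.454
9 [-0.139  0.108] 0.511
10 [-0.159  0.11 ] 0.567
seg 3
1 [-0.02 -0.  ] 0.057
2 [-0.041 -0.003] 0.113
3 [-0.06  -0.008] 0.17
4 [-0.08  -0.015] 0.227
5 [-0.098 -0.024] 0.284
6 [-0.115 -0.036] 0.34
7 [-0.13  -0.049] 0.397
8 [-0.144 -0.064] 0.454
9 [-0.157 -0.08 ] 0.511
10 [-0.167 -0.098] 0.567
seg 4
1 [-0.008 -0.019] 0.057
2 [-0.014 -0.038] 0.113
3 [-0.018 -0.058] 0.17
4 [-0.02  -0.079] 0.227
5 [-0.019 -0.099] 0.284
6 [-0.016 -0.119] 0.34
7 [-0.011 -0.139] 0.397
8 [-0.003 -0.158] 0.454
9 [ 0.006 -0.176] 0.511
10 [ 0.018 -0.193] 0.567
seg 5
1 [ 0.013 -0.015] 0.057
2 [ 0.028 -0.029] 0.113
3 [ 0.045 -0.041] 0.17
4 [ 0.063 -0.051] 0.227
5 [ 0.082 -0.059] 0.284
6 [ 0.101 -0.065] 0.34
7 [ 0.121 -0.068] 0.397
8 [ 0.142 -0.07 ] 0.454
9 [ 0.162 -0.069] 0.511
10 [ 0.182 -0.065] 0.567
```

>>> arm_command(targets=[{"x": 0.02,"y": -0.005,"z": 0,"rx": 0,"ry": 0,"rz": 0.057,"claw": 255},{"x": 0.04,"y": -0.008,"z": 0,"rx": 0,"ry": 0,"rz": 0.113,"claw": 255},{"x": 0.06,"y": -0.008,"z": 0,"rx": 0,"ry": 0,"rz": 0.17,"claw": 255},{"x": 0.081,"y": -0.006,"z": 0,"rx": 0,"ry": 0,"rz": 0.227,"claw": 255},{"x": 0.101,"y": -0.002,"z": 0,"rx": 0,"ry": 0,"rz": 0.284,"claw": 255},{"x": 0.12,"y": 0.005,"z": 0,"rx": 0,"ry": 0,"rz": 0.34,"claw": 255},{"x": 0.139,"y": 0.013,"z": 0,"rx": 0,"ry": 0,"rz": 0.397,"claw": 255},{"x": 0.156,"y": 0.024,"z": 0,"rx": 0,"ry": 0,"rz": 0.454,"claw": 255},{"x": 0.172,"y": 0.037,"z": 0,"rx": 0,"ry": 0,"rz": 0.511,"claw": 255},{"x": 0.187,"y": 0.051,"z": 0,"rx": 0,"ry": 0,"rz": 0.567,"claw": 255}])

```text
t: 21.62
tool_pos: [0.6348, -0.0775, 0.0531]
orientation: [-2.16, -2.28, -0.001]
force: [-10.3, 6.6, 12.0]
opening: 0.0151
gripper_force: 15.0
```

```bash
cat >> h.py <<'E'
C=np.array([.5665,-.0182])
def look(f):
    s=st(); p=s["tool_pos"][:2]-C; print("R",round(float(np.hypot(*p)),4),"theta",round(float(np.degrees(np.arctan2(p[1],p[0])))%360,1))
    B=(.42,.72,-.17,.13); im,P,c=shot("scene",f)
    print("box"); tops(P,(.052,.0615),B); print("cube"); tops(P,(.076,.087),B); print("knob"); tops(P,(.063,.073),B,15); print("plate"); tops(P,(.037,.048),B,200)
E
python3 -c "
from h import *
look('s13')"
```

```text
t 21.62 tcp [ 0.6348 -0.0775  0.0531] yaw_y 3.1 q [-0.2   0.38  1.53  0.    1.23 -0.26] F [-10.3   6.6  12. ] open 0.0151 grip 15.0
R 0.0904 theta 319.0
box
 px 400 uv [363. 253.] c [ 0.5444 -0.0466] long,short [0.0562 0.0363] long yaw 48.3 z 0.0583
cube
 px 292 uv [361. 218.] c [0.5934 0.0091] long,short [0.0409 0.0406] long yaw 50.2 z 0.0825
knob
 px 42 uv [358. 228.] c [ 0.5761 -0.0006] long,short [0.0317 0.0112] long yaw 120.8 z 0.0676
plate
 px 897 uv [360. 250.] c [ 0.5687 -0.0198] long,short [0.151  0.0662] long yaw 48.3 z 0.0427
```

>>> arm_command(targets=[{"x": 0.012,"y": 0.016,"z": 0.006,"rx": 0,"ry": 0,"rz": 0.057,"claw": 255},{"x": 0.023,"y": 0.033,"z": 0.006,"rx": 0,"ry": 0,"rz": 0.113,"claw": 255},{"x": 0.032,"y": 0.051,"z": 0.006,"rx": 0,"ry": 0,"rz": 0.17,"claw": 255},{"x": 0.038,"y": 0.071,"z": 0.006,"rx": 0,"ry": 0,"rz": 0.227,"claw": 255},{"x": 0.042,"y": 0.091,"z": 0.006,"rx": 0,"ry": 0,"rz": 0.284,"claw": 255},{"x": 0.044,"y": 0.111,"z": 0.006,"rx": 0,"ry": 0,"rz": 0.34,"claw": 255},{"x": 0.044,"y": 0.131,"z": 0.006,"rx": 0,"ry": 0,"rz": 0.397,"claw": 255},{"x": 0.041,"y": 0.151,"z": 0.006,"rx": 0,"ry": 0,"rz": 0.454,"claw": 255},{"x": 0.036,"y": 0.17,"z": 0.006,"rx": 0,"ry": 0,"rz": 0.511,"claw": 255},{"x": 0.03,"y": 0.19,"z": 0.006,"rx": 0,"ry": 0,"rz": 0.567,"claw": 255}])

```text
t: 22.5
tool_pos: [0.6503, 0.017, 0.0537]
orientation: [0.598, 3.082, 0.001]
force: [6.0, 1.0, -10.0]
opening: 0.0152
gripper_force: 15.0
```

```bash
python3 -c "
from h import *
look('s14')"
```

```text
t 22.5 tcp [0.6503 0.017  0.0537] yaw_y 68.1 q [-0.05  0.4   1.5   0.    1.23 -1.24] F [  6.   1. -10.] open 0.0152 grip 15.0
R 0.0909 theta 22.7
box
 px 402 uv [377. 245.] c [ 0.5824 -0.0525] long,short [0.0543 0.0397] long yaw 113.0 z 0.0583
cube
 px 321 uv [346. 226.] c [0.5524 0.0157] long,short [0.0413 0.0405] long yaw 24.3 z 0.0825
knob
 px 29 uv [376. 210.] c [0.6415 0.0102] long,short [0.0298 0.0071] long yaw 69.4 z 0.0671
 px 51 uv [342. 236.] c [0.5372 0.0074] long,short [0.0391 0.0099] long yaw 126.2 z 0.068
plate
 px 1042 uv [361. 246.] c [ 0.5688 -0.018 ] long,short [0.1505 0.0699] long yaw 112.0 z 0.0427
```

>>> arm_command(targets=[{"x": -0.009,"y": 0.018,"z": -0.003,"rx": 0,"ry": 0,"rz": 0.057,"claw": 255},{"x": -0.02,"y": 0.036,"z": -0.003,"rx": 0,"ry": 0,"rz": 0.113,"claw": 255},{"x": -0.033,"y": 0.051,"z": -0.003,"rx": 0,"ry": 0,"rz": 0.17,"claw": 255},{"x": -0.047,"y": 0.066,"z": -0.003,"rx": 0,"ry": 0,"rz": 0.227,"claw": 255},{"x": -0.063,"y": 0.078,"z": -0.003,"rx": 0,"ry": 0,"rz": 0.284,"claw": 255},{"x": -0.08,"y": 0.089,"z": -0.003,"rx": 0,"ry": 0,"rz": 0.34,"claw": 255},{"x": -0.098,"y": 0.097,"z": -0.003,"rx": 0,"ry": 0,"rz": 0.397,"claw": 255},{"x": -0.118,"y": 0.104,"z": -0.003,"rx": 0,"ry": 0,"rz": 0.454,"claw": 255},{"x": -0.138,"y": 0.108,"z": -0.003,"rx": 0,"ry": 0,"rz": 0.511,"claw": 255},{"x": -0.158,"y": 0.11,"z": -0.003,"rx": 0,"ry": 0,"rz": 0.567,"claw": 255}])

```text
t: 23.38
tool_pos: [0.5705, 0.0721, 0.0535]
orientation: [-1.152, 2.921, 0.0]
force: [2.5, 1.3, -0.9]
opening: 0.0151
gripper_force: 15.0
```

```bash
python3 -c "
from h import *
look('s15')"
```

```text
t 23.38 tcp [0.5705 0.0721 0.0535] yaw_y 133.1 q [ 0.04  0.22  1.73  0.    1.19 -2.29] F [ 2.5  1.3 -0.9] open 0.0151 grip 15.0
R 0.0904 theta 87.5
box
 px 372 uv [373. 230.] c [ 0.6047 -0.0197] long,short [0.0559 0.0379] long yaw 177.5 z 0.0581
 px 63 uv [347. 254.] c [ 0.5206 -0.0277] long,short [0.0528 0.0273] long yaw 134.3 z 0.0564
cube
 px 348 uv [349. 242.] c [ 0.5296 -0.0175] long,short [0.042  0.0412] long yaw 178.6 z 0.0825
knob
 px 70 uv [334. 212.] c [0.5704 0.0685] long,short [0.0441 0.0182] long yaw 130.8 z 0.0682
 px 67 uv [349. 251.] c [ 0.52   -0.0272] long,short [0.0523 0.0263] long yaw 134.0 z 0.0677
plate
 px 942 uv [359. 248.] c [ 0.5678 -0.0174] long,short [0.152  0.0685] long yaw 178.2 z 0.0427
```

195° done with everything standing. Release, rise, rotate the tool back -195°, and regrasp.

>>> arm_command(targets=[{"x": 0,"y": 0,"z": 0,"rx": 0,"ry": 0,"rz": 0,"claw": 145},{"x": 0,"y": 0,"z": 0,"rx": 0,"ry": 0,"rz": 0,"claw": 145},{"x": 0,"y": 0,"z": 0,"rx": 0,"ry": 0,"rz": 0,"claw": 145},{"x": 0,"y": 0,"z": 0,"rx": 0,"ry": 0,"rz": 0,"claw": 145},{"x": 0,"y": 0,"z": 0.05,"rx": 0,"ry": 0,"rz": 0,"claw": 145},{"x": 0,"y": 0,"z": 0.11,"rx": 0,"ry": 0,"rz": 0,"claw": 145},{"x": 0,"y": 0,"z": 0.16,"rx": 0,"ry": 0,"rz": 0,"claw": 145},{"x": 0,"y": 0,"z": 0.16,"rx": 0,"ry": 0,"rz": 0,"claw": 145}])

```text
t: 24.1
tool_pos: [0.5742, 0.0712, 0.1393]
orientation: [-1.138, 2.919, -0.005]
force: [0.6, 0.2, 1.2]
opening: 0.0404
gripper_force: 0.0
```

>>> arm_command(targets=[{"x": 0,"y": 0,"z": 0,"rx": 0,"ry": 0,"rz": -0.6,"claw": 145},{"x": 0,"y": 0,"z": 0,"rx": 0,"ry": 0,"rz": -0.6,"claw": 145},{"x": 0,"y": 0,"z": 0,"rx": 0,"ry": 0,"rz": -0.6,"claw": 145},{"x": 0,"y": 0,"z": 0,"rx": 0,"ry": 0,"rz": -0.6,"claw": 145},{"x": 0,"y": 0,"z": 0,"rx": 0,"ry": 0,"rz": -0.6,"claw": 145},{"x": 0,"y": 0,"z": 0,"rx": 0,"ry": 0,"rz": -0.6,"claw": 145},{"x": 0,"y": 0,"z": 0,"rx": 0,"ry": 0,"rz": -0.6,"claw": 145},{"x": 0,"y": 0,"z": 0,"rx": 0,"ry": 0,"rz": -0.6,"claw": 145},{"x": 0,"y": 0,"z": 0,"rx": 0,"ry": 0,"rz": -0.6,"claw": 145},{"x": 0,"y": 0,"z": 0,"rx": 0,"ry": 0,"rz": -0.6,"claw": 145}])

```text
t: 24.93
tool_pos: [0.5704, 0.0711, 0.1324]
orientation: [-0.721, -3.057, 0.0]
force: [-0.2, -0.3, -0.7]
opening: 0.0399
gripper_force: 0.0
```

>>> arm_command(targets=[{"x": 0,"y": 0,"z": 0,"rx": 0,"ry": 0,"rz": -0.6,"claw": 145},{"x": 0,"y": 0,"z": 0,"rx": 0,"ry": 0,"rz": -0.6,"claw": 145},{"x": 0,"y": 0,"z": 0,"rx": 0,"ry": 0,"rz": -0.6,"claw": 145},{"x": 0,"y": 0,"z": 0,"rx": 0,"ry": 0,"rz": -0.6,"claw": 145},{"x": 0,"y": 0,"z": 0,"rx": 0,"ry": 0,"rz": -0.6,"claw": 145},{"x": 0,"y": 0,"z": 0,"rx": 0,"ry": 0,"rz": -0.6,"claw": 145},{"x": 0,"y": 0,"z": 0,"rx": 0,"ry": 0,"rz": -0.6,"claw": 145},{"x": 0,"y": 0,"z": 0,"rx": 0,"ry": 0,"rz": -0.6,"claw": 145},{"x": 0,"y": 0,"z": 0,"rx": 0,"ry": 0,"rz": -0.6,"claw": 145},{"x": 0,"y": 0,"z": 0,"rx": 0,"ry": 0,"rz": -0.6,"claw": 145}])

```text
t: 25.77
tool_pos: [0.5705, 0.0711, 0.1324]
orientation: [-2.322, -2.116, 0.001]
force: [0.7, 0.5, 0.7]
opening: 0.0401
gripper_force: 0.0
```

>>> arm_command(targets=[{"x": 0,"y": 0,"z": 0,"rx": 0,"ry": 0,"rz": -0.504,"claw": 145},{"x": 0,"y": 0,"z": 0,"rx": 0,"ry": 0,"rz": -0.504,"claw": 145},{"x": 0,"y": 0,"z": 0,"rx": 0,"ry": 0,"rz": -0.504,"claw": 145},{"x": 0,"y": 0,"z": 0,"rx": 0,"ry": 0,"rz": -0.504,"claw": 145},{"x": 0,"y": 0,"z": 0,"rx": 0,"ry": 0,"rz": -0.504,"claw": 145},{"x": 0,"y": 0,"z": 0,"rx": 0,"ry": 0,"rz": -0.504,"claw": 145},{"x": 0,"y": 0,"z": 0,"rx": 0,"ry": 0,"rz": -0.504,"claw": 145},{"x": 0,"y": 0,"z": 0,"rx": 0,"ry": 0,"rz": -0.504,"claw": 145},{"x": 0,"y": 0,"z": 0,"rx": 0,"ry": 0,"rz": -0.504,"claw": 145},{"x": 0,"y": 0,"z": 0,"rx": 0,"ry": 0,"rz": -0.504,"claw": 145}])

```text
t: 26.6
tool_pos: [0.5704, 0.0712, 0.1325]
orientation: [-3.051, -0.748, 0.001]
force: [-0.4, -0.6, 0.0]
opening: 0.0401
gripper_force: 0.0
```

>>> arm_command(targets=[{"x": 0,"y": 0,"z": 0,"rx": 0,"ry": 0,"rz": 0,"claw": 145},{"x": 0,"y": 0,"z": 0,"rx": 0,"ry": 0,"rz": 0,"claw": 145},{"x": 0,"y": 0,"z": 0,"rx": 0,"ry": 0,"rz": 0,"claw": 145}])

```text
t: 26.85
tool_pos: [0.5703, 0.0713, 0.1328]
orientation: [3.051, 0.748, -0.0]
force: [-0.4, 0.2, -0.1]
opening: 0.0397
gripper_force: 0.0
```

```bash
python3 -c "
from h import *
look('s16'); im,P,c=shot('wrist','w16'); print('w knob'); tops(P,(.063,.073),(.5,.65,.04,.11),15)"
```

```text
t 26.85 tcp [0.5703 0.0713 0.1328] yaw_y -62.5 q [ 0.04  0.13  1.67 -0.    1.34  1.13] F [-0.4  0.2 -0.1] open 0.0397 grip 0.0
R 0.0896 theta 87.6
box
 px 369 uv [373. 229.] c [ 0.6051 -0.0191] long,short [0.0561 0.037 ] long yaw 179.0 z 0.0584
cube
 px 347 uv [349. 242.] c [ 0.5305 -0.0178] long,short [0.042 0.042] long yaw 89.6 z 0.0825
knob
 px 35 uv [333. 211.] c [0.5686 0.0705] long,short [0.0133 0.0127] long yaw 133.6 z 0.0675
 px 72 uv [348. 251.] c [ 0.5191 -0.027 ] long,short [0.0525 0.0279] long yaw 131.2 z 0.0688
plate
 px 933 uv [360. 247.] c [ 0.5681 -0.0177] long,short [0.1531 0.0683] long yaw 178.9 z 0.0428
w knob
 px 264 uv [316. 219.] c [0.5694 0.0723] long,short [0.0149 0.0148] long yaw 73.6 z 0.0666
```

>>> arm_command(targets=[{"x": -0.001,"y": 0.001,"z": -0.07,"rx": 0,"ry": 0,"rz": 0,"claw": 145},{"x": -0.001,"y": 0.001,"z": -0.13,"rx": 0,"ry": 0,"rz": 0,"claw": 145},{"x": -0.001,"y": 0.001,"z": -0.161,"rx": 0,"ry": 0,"rz": 0,"claw": 145},{"x": -0.001,"y": 0.001,"z": -0.161,"rx": 0,"ry": 0,"rz": 0,"claw": 145},{"x": -0.001,"y": 0.001,"z": -0.161,"rx": 0,"ry": 0,"rz": 0,"claw": 145},{"x": -0.001,"y": 0.001,"z": -0.161,"rx": 0,"ry": 0,"rz": 0,"claw": 145}])

```text
t: 27.45
tool_pos: [0.5709, 0.0719, 0.0539]
orientation: [3.052, 0.745, 0.003]
force: [0.2, 0.6, 0.6]
opening: 0.0401
gripper_force: 0.0
```

>>> arm_command(targets=[{"x": 0,"y": 0,"z": 0,"rx": 0,"ry": 0,"rz": 0,"claw": 255},{"x": 0,"y": 0,"z": 0,"rx": 0,"ry": 0,"rz": 0,"claw": 255},{"x": 0,"y": 0,"z": 0,"rx": 0,"ry": 0,"rz": 0,"claw": 255},{"x": 0,"y": 0,"z": 0,"rx": 0,"ry": 0,"rz": 0,"claw": 255},{"x": 0,"y": 0,"z": 0,"rx": 0,"ry": 0,"rz": 0,"claw": 255},{"x": 0,"y": 0,"z": 0,"rx": 0,"ry": 0,"rz": 0,"claw": 255}])

```text
t: 27.95
tool_pos: [0.5703, 0.0725, 0.0532]
orientation: [-3.051, -0.745, -0.002]
force: [-1.3, 4.7, 5.1]
opening: 0.0154
gripper_force: 15.0
```

>>> arm_command(targets=[{"x": -0.02,"y": 0,"z": 0,"rx": 0,"ry": 0,"rz": 0.057,"claw": 255},{"x": -0.041,"y": -0.003,"z": 0,"rx": 0,"ry": 0,"rz": 0.113,"claw": 255},{"x": -0.06,"y": -0.008,"z": 0,"rx": 0,"ry": 0,"rz": 0.17,"claw": 255},{"x": -0.08,"y": -0.015,"z": 0,"rx": 0,"ry": 0,"rz": 0.227,"claw": 255},{"x": -0.098,"y": -0.024,"z": 0,"rx": 0,"ry": 0,"rz": 0.284,"claw": 255},{"x": -0.115,"y": -0.036,"z": 0,"rx": 0,"ry": 0,"rz": 0.34,"claw": 255},{"x": -0.13,"y": -0.049,"z": 0,"rx": 0,"ry": 0,"rz": 0.397,"claw": 255},{"x": -0.144,"y": -0.064,"z": 0,"rx": 0,"ry": 0,"rz": 0.454,"claw": 255},{"x": -0.157,"y": -0.08,"z": 0,"rx": 0,"ry": 0,"rz": 0.511,"claw": 255},{"x": -0.167,"y": -0.098,"z": 0,"rx": 0,"ry": 0,"rz": 0.567,"claw": 255}])

```text
t: 28.78
tool_pos: [0.4867, 0.0225, 0.0532]
orientation: [2.166, 2.273, 0.002]
force: [1.3, 0.3, 2.5]
opening: 0.0153
gripper_force: 15.0
```

```bash
python3 -c "
from h import *
look('s17')"
```

```text
t 28.78 tcp [0.4867 0.0225 0.0532] yaw_y 2.8 q [-0.06 -0.01  1.97 -0.    1.17 -0.11] F [1.3 0.3 2.5] open 0.0153 grip 15.0
R 0.0896 theta 153.0
box
 px 302 uv [357. 227.] c [0.5831 0.0129] long,short [0.0532 0.0363] long yaw 64.0 z 0.0583
cube
 px 350 uv [368. 247.] c [ 0.5502 -0.0533] long,short [0.0422 0.0398] long yaw 62.9 z 0.0827
knob
 px 70 uv [367. 256.] c [ 0.5387 -0.0573] long,short [0.0542 0.0275] long yaw 110.0 z 0.068
 px 21 uv [317. 253.] c [0.4676 0.0144] long,short [0.0165 0.0086] long yaw 138.7 z 0.0671
plate
 px 808 uv [362. 252.] c [ 0.5669 -0.019 ] long,short [0.1518 0.0676] long yaw 63.9 z 0.0427
```

>>> arm_command(targets=[{"x": -0.008,"y": -0.019,"z": 0,"rx": 0,"ry": 0,"rz": 0.057,"claw": 255},{"x": -0.014,"y": -0.038,"z": 0,"rx": 0,"ry": 0,"rz": 0.113,"claw": 255},{"x": -0.018,"y": -0.058,"z": 0,"rx": 0,"ry": 0,"rz": 0.17,"claw": 255},{"x": -0.02,"y": -0.079,"z": 0,"rx": 0,"ry": 0,"rz": 0.227,"claw": 255},{"x": -0.019,"y": -0.099,"z": 0,"rx": 0,"ry": 0,"rz": 0.284,"claw": 255},{"x": -0.016,"y": -0.119,"z": 0,"rx": 0,"ry": 0,"rz": 0.34,"claw": 255},{"x": -0.011,"y": -0.139,"z": 0,"rx": 0,"ry": 0,"rz": 0.397,"claw": 255},{"x": -0.003,"y": -0.158,"z": 0,"rx": 0,"ry": 0,"rz": 0.454,"claw": 255},{"x": 0.006,"y": -0.176,"z": 0,"rx": 0,"ry": 0,"rz": 0.511,"claw": 255},{"x": 0.018,"y": -0.193,"z": 0,"rx": 0,"ry": 0,"rz": 0.567,"claw": 255}])

```text
t: 29.67
tool_pos: [0.4969, -0.0738, 0.0532]
orientation: [0.608, 3.079, 0.002]
force: [7.1, 5.8, 0.3]
opening: 0.0152
gripper_force: 15.0
```

>>> arm_command(targets=[{"x": 0.013,"y": -0.015,"z": 0,"rx": 0,"ry": 0,"rz": 0.057,"claw": 255},{"x": 0.028,"y": -0.029,"z": 0,"rx": 0,"ry": 0,"rz": 0.113,"claw": 255},{"x": 0.045,"y": -0.041,"z": 0,"rx": 0,"ry": 0,"rz": 0.17,"claw": 255},{"x": 0.063,"y": -0.051,"z": 0,"rx": 0,"ry": 0,"rz": 0.227,"claw": 255},{"x": 0.073,"y": -0.056,"z": 0,"rx": 0,"ry": 0,"rz": 0.255,"claw": 255},{"x": 0.082,"y": -0.059,"z": 0,"rx": 0,"ry": 0,"rz": 0.284,"claw": 255},{"x": 0.082,"y": -0.059,"z": 0,"rx": 0,"ry": 0,"rz": 0.284,"claw": 255}])

```text
t: 30.25
tool_pos: [0.5381, -0.1029, 0.0532]
orientation: [-0.276, 3.127, 0.0]
force: [2.7, 3.7, 4.7]
opening: 0.0154
gripper_force: 15.0
```

```bash
python3 -c "
from h import *
look('s18')"
```

```text
t 30.25 tcp [ 0.5381 -0.1029  0.0532] yaw_y 100.1 q [-0.28  0.15  1.81  0.    1.18 -2.03] F [2.7 3.7 4.7] open 0.0154 grip 15.0
R 0.0893 theta 251.5
box
 px 211 uv [342. 248.] c [ 0.5273 -0.0056] long,short [0.0418 0.0395] long yaw 162.0 z 0.0584
cube
knob
 px 17 uv [369. 231.] c [ 0.5871 -0.0214] long,short [0.0236 0.0021] long yaw 71.6 z 0.0675
 px 65 uv [380. 272.] c [ 0.5336 -0.1054] long,short [0.0459 0.0104] long yaw 98.7 z 0.068
plate
 px 391 uv [341. 255.] c [ 0.526  -0.0057] long,short [0.0686 0.0623] long yaw 71.3 z 0.0428
```

>>> arm_command(targets=[{"x": 0.006,"y": -0.002,"z": 0,"rx": 0,"ry": 0,"rz": 0.0175,"claw": 255},{"x": 0.012,"y": -0.0035,"z": 0,"rx": 0,"ry": 0,"rz": 0.035,"claw": 255},{"x": 0.018,"y": -0.005,"z": 0,"rx": 0,"ry": 0,"rz": 0.0525,"claw": 255},{"x": 0.024,"y": -0.0065,"z": 0,"rx": 0,"ry": 0,"rz": 0.07,"claw": 255},{"x": 0.03,"y": -0.008,"z": 0,"rx": 0,"ry": 0,"rz": 0.087,"claw": 255},{"x": 0.03,"y": -0.008,"z": 0,"rx": 0,"ry": 0,"rz": 0.087,"claw": 255}])

```text
t: 30.8
tool_pos: [0.5527, -0.1066, 0.0532]
orientation: [-0.545, 3.092, 0.0]
force: [2.2, 4.4, 5.2]
opening: 0.015
gripper_force: 15.0
```

>>> arm_command(targets=[{"x": 0.006,"y": -0.001,"z": 0,"rx": 0,"ry": 0,"rz": 0.0175,"claw": 255},{"x": 0.012,"y": -0.0015,"z": 0,"rx": 0,"ry": 0,"rz": 0.035,"claw": 255},{"x": 0.019,"y": -0.002,"z": 0,"rx": 0,"ry": 0,"rz": 0.0525,"claw": 255},{"x": 0.025,"y": -0.0025,"z": 0,"rx": 0,"ry": 0,"rz": 0.07,"claw": 255},{"x": 0.031,"y": -0.0025,"z": 0,"rx": 0,"ry": 0,"rz": 0.087,"claw": 255},{"x": 0.031,"y": -0.0025,"z": 0,"rx": 0,"ry": 0,"rz": 0.087,"claw": 255}])

```text
t: 31.3
tool_pos: [0.5681, -0.1078, 0.0532]
orientation: [-0.811, 3.033, 0.0]
force: [1.6, 5.3, 5.5]
opening: 0.0152
gripper_force: 15.0
```

```bash
python3 -c "
from h import *
look('s19'); im,P,c=shot('wrist','w19'); print('w'); tops(P,(.037,.048),(.42,.7,-.14,.1),200)"
```

```text
t 31.3 tcp [ 0.5681 -0.1078  0.0532] yaw_y 119.9 q [-0.28  0.23  1.72  0.    1.19 -2.37] F [1.6 5.3 5.5] open 0.0152 grip 15.0
R 0.0896 theta 271.0
box
 px 275 uv [347. 251.] c [ 0.5284 -0.0197] long,short [0.0495 0.0381] long yaw 2.7 z 0.0582
cube
knob
 px 34 uv [373. 232.] c [ 0.5913 -0.0319] long,short [0.0308 0.016 ] long yaw 131.1 z 0.0689
 px 83 uv [393. 264.] c [ 0.5668 -0.1104] long,short [0.0454 0.0154] long yaw 119.5 z 0.068
plate
 px 509 uv [348. 258.] c [ 0.5311 -0.0205] long,short [0.0781 0.0681] long yaw 1.0 z 0.0427
w
 px 3846 uv [472. 228.] c [ 0.5174 -0.0194] long,short [0.0682 0.0517] long yaw 90.6 z 0.0416
 px 360 uv [318. 238.] c [ 0.5624 -0.1107] long,short [0.0402 0.0092] long yaw 119.7 z 0.0437
```

>>> arm_command(targets=[{"x": 0.006,"y": 0,"z": 0,"rx": 0,"ry": 0,"rz": 0.0175,"claw": 255},{"x": 0.012,"y": 0.0005,"z": 0,"rx": 0,"ry": 0,"rz": 0.035,"claw": 255},{"x": 0.019,"y": 0.001,"z": 0,"rx": 0,"ry": 0,"rz": 0.0525,"claw": 255},{"x": 0.025,"y": 0.002,"z": 0,"rx": 0,"ry": 0,"rz": 0.07,"claw": 255},{"x": 0.025,"y": 0.002,"z": 0,"rx": 0,"ry": 0,"rz": 0.07,"claw": 255}])

```text
t: 31.82
tool_pos: [0.5804, -0.1069, 0.0532]
orientation: [-1.021, 2.969, -0.0]
force: [1.6, 4.7, 6.3]
opening: 0.0156
gripper_force: 15.0
```

>>> arm_command(targets=[{"x": 0.006,"y": 0.001,"z": 0,"rx": 0,"ry": 0,"rz": 0.0175,"claw": 255},{"x": 0.011,"y": 0.002,"z": 0,"rx": 0,"ry": 0,"rz": 0.03,"claw": 255},{"x": 0.016,"y": 0.003,"z": 0,"rx": 0,"ry": 0,"rz": 0.044,"claw": 255},{"x": 0.02,"y": 0.004,"z": 0,"rx": 0,"ry": 0,"rz": 0.044,"claw": 255},{"x": 0.02,"y": 0.004,"z": 0,"rx": 0,"ry": 0,"rz": 0.044,"claw": 255}])

```text
t: 32.23
tool_pos: [0.5864, -0.105, 0.0524]
orientation: [1.146, -2.919, -0.005]
force: [-16.3, 2.8, 17.4]
opening: 0.015
gripper_force: 15.0
```

```bash
python3 -c "
from h import *
look('s20')"
```

```text
t 32.23 tcp [ 0.5864 -0.105   0.0524] yaw_y 132.9 q [-0.26  0.28  1.66 -0.    1.21 -2.58] F [-16.3   2.8  17.4] open 0.015 grip 15.0
R 0.0891 theta 282.9
box
 px 325 uv [350. 252.] c [ 0.5324 -0.0269] long,short [0.0548 0.0368] long yaw 11.5 z 0.0581
cube
knob
 px 82 uv [399. 259.] c [ 0.5851 -0.108 ] long,short [0.0449 0.0171] long yaw 138.1 z 0.0678
plate
 px 581 uv [351. 257.] c [ 0.5432 -0.0249] long,short [0.0999 0.0674] long yaw 11.3 z 0.0425
```

The stop is reached: the force rose to 16 N and the total turn is about 390°. Relax, release, rise and look.

>>> arm_command(targets=[{"x": -0.005,"y": -0.001,"z": 0.003,"rx": 0,"ry": 0,"rz": 0,"claw": 255},{"x": -0.005,"y": -0.001,"z": 0.003,"rx": 0,"ry": 0,"rz": 0,"claw": 145},{"x": -0.005,"y": -0.001,"z": 0.003,"rx": 0,"ry": 0,"rz": 0,"claw": 145},{"x": -0.005,"y": -0.001,"z": 0.003,"rx": 0,"ry": 0,"rz": 0,"claw": 145},{"x": -0.005,"y": -0.001,"z": 0.003,"rx": 0,"ry": 0,"rz": 0,"claw": 145},{"x": -0.005,"y": -0.001,"z": 0.06,"rx": 0,"ry": 0,"rz": 0,"claw": 145},{"x": -0.005,"y": -0.001,"z": 0.13,"rx": 0,"ry": 0,"rz": 0,"claw": 145},{"x": -0.005,"y": -0.001,"z": 0.2,"rx": 0,"ry": 0,"rz": 0,"claw": 145},{"x": -0.005,"y": -0.001,"z": 0.24,"rx": 0,"ry": 0,"rz": 0,"claw": 145},{"x": -0.005,"y": -0.001,"z": 0.24,"rx": 0,"ry": 0,"rz": 0,"claw": 145}])

```text
t: 33.12
tool_pos: [0.5904, -0.107, 0.1795]
orientation: [-1.146, 2.916, -0.01]
force: [0.9, -0.5, 1.0]
opening: 0.0401
gripper_force: 0.0
```

>>> arm_command(targets=[{"x": -0.06,"y": 0.2,"z": 0,"rx": 0,"ry": 0,"rz": -0.25,"claw": 145},{"x": -0.06,"y": 0.2,"z": 0,"rx": 0,"ry": 0,"rz": -0.25,"claw": 145},{"x": -0.06,"y": 0.2,"z": 0,"rx": 0,"ry": 0,"rz": -0.25,"claw": 145},{"x": -0.06,"y": 0.2,"z": 0,"rx": 0,"ry": 0,"rz": -0.25,"claw": 145},{"x": -0.06,"y": 0.2,"z": 0,"rx": 0,"ry": 0,"rz": -0.25,"claw": 145},{"x": -0.06,"y": 0.2,"z": 0,"rx": 0,"ry": 0,"rz": -0.25,"claw": 145},{"x": -0.06,"y": 0.2,"z": 0,"rx": 0,"ry": 0,"rz": -0.25,"claw": 145},{"x": -0.06,"y": 0.2,"z": 0,"rx": 0,"ry": 0,"rz": -0.25,"claw": 145}])

```text
t: 33.78
tool_pos: [0.5569, -0.0067, 0.1721]
orientation: [0.393, -3.117, 0.0]
force: [-0.5, 0.4, -0.2]
opening: 0.0403
gripper_force: 0.0
```

```bash
python3 -c "
from h import *
st(); im,P,c=shot('wrist','w21'); B=(.42,.72,-.17,.13)
print('box'); tops(P,(.052,.062),B); print('plate'); tops(P,(.037,.048),B);print('cube'); tops(P,(.077,.086),B); print('knob'); tops(P,(.063,.073),B,10)
p=proj([.5665,-.0182,.04],c); print(p)
cv2.imwrite('pics/v21.png',im[40:340,110:530][...,::-1])"
```

```text
t 33.78 tcp [ 0.5569 -0.0067  0.1721] yaw_y 104.4 q [-0.1   0.05  1.68 -0.    1.41 -1.93] F [-0.5  0.4 -0.2] open 0.0403 grip 0.0
box
 px 2146 uv [306. 173.] c [ 0.5301 -0.0251] long,short [0.0539 0.0361] long yaw 10.6 z 0.0573
 px 67 uv [217. 201.] c [ 0.578  -0.1032] long,short [0.0152 0.0061] long yaw 56.6 z 0.0573
 px 135 uv [303. 228.] c [ 0.584  -0.0149] long,short [0.0387 0.0016] long yaw 100.5 z 0.0569
plate
 px 4473 uv [307. 189.] c [ 0.5666 -0.0187] long,short [0.1499 0.0661] long yaw 10.5 z 0.0416
 px 62 uv [222. 198.] c [ 0.5784 -0.1036] long,short [0.0151 0.0069] long yaw 55.7 z 0.0428
cube
 px 1478 uv [303. 256.] c [ 0.6028 -0.009 ] long,short [0.0405 0.0358] long yaw 10.1 z 0.0816
knob
 px 198 uv [210. 207.] c [ 0.5817 -0.1058] long,short [0.015  0.0133] long yaw 57.5 z 0.0667
 px 152 uv [303. 232.] c [ 0.5841 -0.0144] long,short [0.0396 0.0027] long yaw 98.9 z 0.0681
[304.41916457 206.52295297]
```

View pics/v21.png

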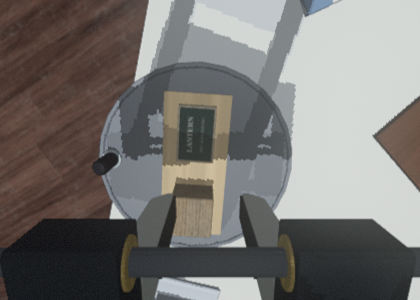

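The view after the turn shows the box at crop (197,135) and cube at (195,210), both flat on the plate, with the knob at (105,163). The plate is seated, and the turn comes to at least 6.77 rad. Returning the box first.

>>> arm_command(targets=[{"x": -0.0535,"y": -0.037,"z": -0.03,"rx": 0,"ry": 0,"rz": -0.033,"claw": 80},{"x": -0.0535,"y": -0.037,"z": -0.1,"rx": 0,"ry": 0,"rz": -0.033,"claw": 80},{"x": -0.0535,"y": -0.037,"z": -0.12,"rx": 0,"ry": 0,"rz": -0.033,"claw": 80},{"x": -0.0535,"y": -0.037,"z": -0.12,"rx": 0,"ry": 0,"rz": -0.033,"claw": 80},{"x": -0.0535,"y": -0.037,"z": -0.18,"rx": 0,"ry": 0,"rz": -0.033,"claw": 80},{"x": -0.0535,"y": -0.037,"z": -0.22,"rx": 0,"ry": 0,"rz": -0.033,"claw": 80},{"x": -0.0535,"y": -0.037,"z": -0.229,"rx": 0,"ry": 0,"rz": -0.033,"claw": 80},{"x": -0.0535,"y": -0.037,"z": -0.229,"rx": 0,"ry": 0,"rz": -0.033,"claw": 80},{"x": -0.0535,"y": -0.037,"z": -0.229,"rx": 0,"ry": 0,"rz": -0.033,"claw": 80}], squeeze=15)

```text
t: 34.58
tool_pos: [0.5311, -0.0244, 0.0593]
orientation: [-0.288, 3.127, -0.0]
force: [0.1, 0.4, 0.8]
opening: 0.0637
gripper_force: 0.0
```

>>> arm_command(targets=[{"x": 0,"y": 0,"z": 0,"rx": 0,"ry": 0,"rz": 0,"claw": 255},{"x": 0,"y": 0,"z": 0,"rx": 0,"ry": 0,"rz": 0,"claw": 255},{"x": 0,"y": 0,"z": 0,"rx": 0,"ry": 0,"rz": 0,"claw": 255},{"x": 0,"y": 0,"z": 0,"rx": 0,"ry": 0,"rz": 0,"claw": 255},{"x": 0,"y": 0,"z": 0,"rx": 0,"ry": 0,"rz": 0,"claw": 255},{"x": 0,"y": 0,"z": 0,"rx": 0,"ry": 0,"rz": 0,"claw": 255},{"x": 0,"y": 0,"z": 0,"rx": 0,"ry": 0,"rz": 0,"claw": 255},{"x": 0,"y": 0,"z": 0,"rx": 0,"ry": 0,"rz": 0,"claw": 255}])

```text
t: 35.25
tool_pos: [0.5303, -0.0244, 0.0583]
orientation: [-0.287, 3.128, -0.0]
force: [-1.7, -0.4, 5.2]
opening: 0.0374
gripper_force: 15.0
```

```bash
python3 -c "
from h import *
st()"
```

```text
t 35.25 tcp [ 0.5303 -0.0244  0.0583] yaw_y 100.5 q [-0.14  0.1   1.85  0.    1.19 -1.9 ] F [-1.7 -0.4  5.2] open 0.0374 grip 15.0
```

>>> arm_command(targets=[{"x": 0,"y": 0,"z": 0.05,"rx": 0,"ry": 0,"rz": 0,"claw": 255},{"x": -0.02,"y": 0.06,"z": 0.06,"rx": 0,"ry": 0,"rz": 0.01,"claw": 255},{"x": -0.045,"y": 0.13,"z": 0.06,"rx": 0,"ry": 0,"rz": 0.02,"claw": 255},{"x": -0.07,"y": 0.2,"z": 0.06,"rx": 0,"ry": 0,"rz": 0.03,"claw": 255},{"x": -0.09,"y": 0.27,"z": 0.06,"rx": 0,"ry": 0,"rz": 0.04,"claw": 255},{"x": -0.115,"y": 0.34,"z": 0.06,"rx": 0,"ry": 0,"rz": 0.05,"claw": 255},{"x": -0.14,"y": 0.41,"z": 0.04,"rx": 0,"ry": 0,"rz": 0.0585,"claw": 255},{"x": -0.165,"y": 0.48,"z": 0.02,"rx": 0,"ry": 0,"rz": 0.0585,"claw": 255},{"x": -0.19,"y": 0.55,"z": 0,"rx": 0,"ry": 0,"rz": 0.0585,"claw": 255},{"x": -0.203,"y": 0.592,"z": 0,"rx": 0,"ry": 0,"rz": 0.0585,"claw": 255}])

```text
t: 36.08
tool_pos: [0.4254, 0.2737, 0.0555]
orientation: [0.471, -3.103, 0.0]
force: [0.7, 0.3, -0.6]
opening: 0.0368
gripper_force: 15.0
```

>>> arm_command(targets=[{"x": 0,"y": 0,"z": 0,"rx": 0,"ry": 0,"rz": 0,"claw": 255},{"x": 0,"y": 0,"z": 0,"rx": 0,"ry": 0,"rz": 0,"claw": 255},{"x": 0,"y": 0,"z": 0,"rx": 0,"ry": 0,"rz": 0,"claw": 255}])

```text
t: 36.33
tool_pos: [0.4286, 0.2712, 0.0578]
orientation: [0.471, -3.106, 0.001]
force: [-0.1, -0.5, -0.3]
opening: 0.037
gripper_force: 15.0
```

```bash
python3 -c "
from h import *
st(); im,P,c=shot('wrist','w22'); print('box');tops(P,(.05,.066),(.35,.5,.2,.35))"
```

```text
t 36.33 tcp [0.4286 0.2712 0.0578] yaw_y 107.2 q [ 0.46  0.04  1.92 -0.    1.18 -1.41] F [-0.1 -0.5 -0.3] open 0.037 grip 15.0
box
 px 5369 uv [318. 248.] c [0.425  0.2703] long,short [0.0664 0.0473] long yaw 107.2 z 0.0568
```

>>> arm_command(targets=[{"x": 0,"y": 0,"z": -0.04,"rx": 0,"ry": 0,"rz": 0,"claw": 255},{"x": 0,"y": 0,"z": -0.065,"rx": 0,"ry": 0,"rz": 0,"claw": 255},{"x": 0,"y": 0,"z": -0.075,"rx": 0,"ry": 0,"rz": 0,"claw": 255},{"x": 0,"y": 0,"z": -0.077,"rx": 0,"ry": 0,"rz": 0,"claw": 255},{"x": 0,"y": 0,"z": -0.077,"rx": 0,"ry": 0,"rz": 0,"claw": 255}])

```text
t: 36.8
tool_pos: [0.429, 0.2707, 0.0194]
orientation: [0.467, -3.106, 0.0]
force: [0.3, -0.0, -0.3]
opening: 0.0375
gripper_force: 15.0
```

>>> arm_command(targets=[{"x": 0,"y": 0,"z": 0,"rx": 0,"ry": 0,"rz": 0,"claw": 80},{"x": 0,"y": 0,"z": 0,"rx": 0,"ry": 0,"rz": 0,"claw": 80},{"x": 0,"y": 0,"z": 0,"rx": 0,"ry": 0,"rz": 0,"claw": 80},{"x": 0,"y": 0,"z": 0,"rx": 0,"ry": 0,"rz": 0,"claw": 80},{"x": 0,"y": 0,"z": 0.08,"rx": 0,"ry": 0,"rz": 0,"claw": 80},{"x": 0,"y": 0,"z": 0.16,"rx": 0,"ry": 0,"rz": 0,"claw": 80},{"x": 0,"y": 0,"z": 0.24,"rx": 0,"ry": 0,"rz": 0,"claw": 80},{"x": 0,"y": 0,"z": 0.28,"rx": 0,"ry": 0,"rz": 0,"claw": 80},{"x": 0,"y": 0,"z": 0.28,"rx": 0,"ry": 0,"rz": 0,"claw": 80}])

```text
t: 37.55
tool_pos: [0.4319, 0.2734, 0.1663]
orientation: [-0.469, 3.096, 0.005]
force: [1.0, 0.2, 0.5]
opening: 0.0641
gripper_force: 0.0
```

```bash
python3 -c "
from h import *
st(); im,P,c=shot('wrist','w23'); print('box');tops(P,(.013,.024),(.35,.5,.2,.35))"
```

```text
t 37.55 tcp [0.4319 0.2734 0.1663] yaw_y 107.2 q [ 0.46 -0.08  1.83 -0.    1.39 -1.41] F [1.  0.2 0.5] open 0.0641 grip 0.0
box
 px 1619 uv [316. 191.] c [0.4286 0.2708] long,short [0.0538 0.0356] long yaw 17.8 z 0.0183
```

>>> arm_command(targets=[{"x": 0.349,"y": -0.566,"z": 0,"rx": 0,"ry": 0,"rz": -0.058,"claw": 60},{"x": 0.349,"y": -0.566,"z": 0,"rx": 0,"ry": 0,"rz": -0.058,"claw": 60},{"x": 0.349,"y": -0.566,"z": 0,"rx": 0,"ry": 0,"rz": -0.058,"claw": 60},{"x": 0.349,"y": -0.566,"z": 0,"rx": 0,"ry": 0,"rz": -0.058,"claw": 60},{"x": 0.349,"y": -0.566,"z": 0,"rx": 0,"ry": 0,"rz": -0.058,"claw": 60},{"x": 0.349,"y": -0.566,"z": 0,"rx": 0,"ry": 0,"rz": -0.058,"claw": 60},{"x": 0.349,"y": -0.566,"z": 0,"rx": 0,"ry": 0,"rz": -0.058,"claw": 60},{"x": 0.349,"y": -0.566,"z": 0,"rx": 0,"ry": 0,"rz": -0.058,"claw": 60},{"x": 0.349,"y": -0.566,"z": 0,"rx": 0,"ry": 0,"rz": -0.058,"claw": 60},{"x": 0.349,"y": -0.566,"z": 0,"rx": 0,"ry": 0,"rz": -0.058,"claw": 60}], squeeze=20)

```text
t: 38.43
tool_pos: [0.6025, -0.0135, 0.1567]
orientation: [0.283, -3.125, -0.001]
force: [-0.0, -0.3, -0.4]
opening: 0.071
gripper_force: 0.0
```

>>> arm_command(targets=[{"x": 0,"y": 0,"z": 0,"rx": 0,"ry": 0,"rz": 0,"claw": 60},{"x": 0,"y": 0,"z": 0,"rx": 0,"ry": 0,"rz": 0,"claw": 60},{"x": 0,"y": 0,"z": 0,"rx": 0,"ry": 0,"rz": 0,"claw": 60}])

```text
t: 38.68
tool_pos: [0.6023, -0.01, 0.1589]
orientation: [0.292, -3.127, -0.001]
force: [-0.2, -0.1, -0.1]
opening: 0.0714
gripper_force: 0.0
```

```bash
python3 -c "
from h import *
st(); im,P,c=shot('wrist','w24'); B=(.42,.72,-.17,.13); print('cube');tops(P,(.077,.086),B); print('plate'); tops(P,(.037,.048),B)"
```

```text
t 38.68 tcp [ 0.6023 -0.01    0.1589] yaw_y 100.7 q [-0.1   0.18  1.57  0.    1.39 -1.86] F [-0.2 -0.1 -0.1] open 0.0714 grip 0.0
cube
 px 2105 uv [316. 217.] c [ 0.6032 -0.0109] long,short [0.0399 0.0399] long yaw 100.6 z 0.0815
plate
 px 8477 uv [315. 145.] c [ 0.5667 -0.0186] long,short [0.1495 0.0662] long yaw 11.0 z 0.0415
 px 62 uv [227. 165.] c [ 0.5806 -0.1015] long,short [0.0149 0.0056] long yaw 27.6 z 0.042
```

>>> arm_command(targets=[{"x": 0.002,"y": -0.002,"z": -0.07,"rx": 0,"ry": 0,"rz": 0,"claw": 60},{"x": 0.002,"y": -0.002,"z": -0.13,"rx": 0,"ry": 0,"rz": 0,"claw": 60},{"x": 0.002,"y": -0.002,"z": -0.175,"rx": 0,"ry": 0,"rz": 0,"claw": 60},{"x": 0.002,"y": -0.002,"z": -0.194,"rx": 0,"ry": 0,"rz": 0,"claw": 60},{"x": 0.002,"y": -0.002,"z": -0.194,"rx": 0,"ry": 0,"rz": 0,"claw": 60},{"x": 0.002,"y": -0.002,"z": -0.194,"rx": 0,"ry": 0,"rz": 0,"claw": 60}])

```text
t: 39.23
tool_pos: [0.6041, -0.0119, 0.063]
orientation: [-0.29, 3.128, 0.0]
force: [0.7, -0.3, 0.1]
opening: 0.071
gripper_force: 0.0
```

>>> arm_command(targets=[{"x": 0,"y": 0,"z": 0,"rx": 0,"ry": 0,"rz": 0,"claw": 255},{"x": 0,"y": 0,"z": 0,"rx": 0,"ry": 0,"rz": 0,"claw": 255},{"x": 0,"y": 0,"z": 0,"rx": 0,"ry": 0,"rz": 0,"claw": 255},{"x": 0,"y": 0,"z": 0,"rx": 0,"ry": 0,"rz": 0,"claw": 255},{"x": 0,"y": 0,"z": 0,"rx": 0,"ry": 0,"rz": 0,"claw": 255},{"x": 0,"y": 0,"z": 0,"rx": 0,"ry": 0,"rz": 0,"claw": 255},{"x": 0,"y": 0,"z": 0,"rx": 0,"ry": 0,"rz": 0,"claw": 255},{"x": 0,"y": 0,"z": 0,"rx": 0,"ry": 0,"rz": 0,"claw": 255}])

```text
t: 39.9
tool_pos: [0.6044, -0.0124, 0.063]
orientation: [-0.289, 3.127, -0.0]
force: [-2.0, 0.6, 4.4]
opening: 0.04
gripper_force: 20.0
```

```bash
python3 -c "
from h import *
st()"
```

```text
t 39.9 tcp [ 0.6044 -0.0124  0.063 ] yaw_y 100.6 q [-0.11  0.28  1.64  0.    1.22 -1.86] F [-2.   0.6  4.4] open 0.04 grip 20.0
```

>>> arm_command(targets=[{"x": 0,"y": 0,"z": 0.05,"rx": 0,"ry": 0,"rz": 0,"claw": 255},{"x": -0.02,"y": 0.05,"z": 0.06,"rx": 0,"ry": 0,"rz": 0.01,"claw": 255},{"x": -0.05,"y": 0.11,"z": 0.06,"rx": 0,"ry": 0,"rz": 0.02,"claw": 255},{"x": -0.08,"y": 0.17,"z": 0.06,"rx": 0,"ry": 0,"rz": 0.03,"claw": 255},{"x": -0.105,"y": 0.23,"z": 0.06,"rx": 0,"ry": 0,"rz": 0.04,"claw": 255},{"x": -0.135,"y": 0.29,"z": 0.06,"rx": 0,"ry": 0,"rz": 0.05,"claw": 255},{"x": -0.16,"y": 0.35,"z": 0.05,"rx": 0,"ry": 0,"rz": 0.0505,"claw": 255},{"x": -0.19,"y": 0.41,"z": 0.03,"rx": 0,"ry": 0,"rz": 0.0505,"claw": 255},{"x": -0.215,"y": 0.47,"z": 0.01,"rx": 0,"ry": 0,"rz": 0.0505,"claw": 255},{"x": -0.229,"y": 0.498,"z": 0,"rx": 0,"ry": 0,"rz": 0.0505,"claw": 255}])

```text
t: 40.73
tool_pos: [0.487, 0.2392, 0.0608]
orientation: [0.449, -3.107, -0.001]
force: [-0.1, 0.2, -0.8]
opening: 0.0398
gripper_force: 20.0
```

>>> arm_command(targets=[{"x": 0,"y": 0,"z": 0,"rx": 0,"ry": 0,"rz": 0,"claw": 255},{"x": 0,"y": 0,"z": 0,"rx": 0,"ry": 0,"rz": 0,"claw": 255},{"x": 0,"y": 0,"z": 0,"rx": 0,"ry": 0,"rz": 0,"claw": 255}])

```text
t: 40.98
tool_pos: [0.4899, 0.2361, 0.0625]
orientation: [-0.447, 3.11, -0.001]
force: [0.7, 0.1, -0.1]
opening: 0.0401
gripper_force: 20.0
```

```bash
python3 -c "
from h import *
st(); im,P,c=shot('wrist','w25'); B=(.4,.6,.15,.35); print('cube');tops(P,(.072,.09),B)"
```

```text
t 40.98 tcp [0.4899 0.2361 0.0625] yaw_y 106.4 q [ 0.36  0.13  1.81 -0.    1.2  -1.5 ] F [ 0.7  0.1 -0.1] open 0.0401 grip 20.0
cube
 px 5336 uv [318. 258.] c [0.4834 0.2342] long,short [0.0709 0.0293] long yaw 106.5 z 0.081
```

Lower 38.5 mm, release, rise clear and check all.

>>> arm_command(targets=[{"x": 0,"y": 0,"z": -0.04,"rx": 0,"ry": 0,"rz": 0,"claw": 255},{"x": 0,"y": 0,"z": -0.065,"rx": 0,"ry": 0,"rz": 0,"claw": 255},{"x": 0,"y": 0,"z": -0.075,"rx": 0,"ry": 0,"rz": 0,"claw": 255},{"x": 0,"y": 0,"z": -0.077,"rx": 0,"ry": 0,"rz": 0,"claw": 255},{"x": 0,"y": 0,"z": -0.077,"rx": 0,"ry": 0,"rz": 0,"claw": 255},{"x": 0,"y": 0,"z": -0.077,"rx": 0,"ry": 0,"rz": 0,"claw": 255}])

```text
t: 41.53
tool_pos: [0.4896, 0.2361, 0.0238]
orientation: [0.445, -3.109, 0.0]
force: [0.1, -0.3, -0.6]
opening: 0.0398
gripper_force: 20.0
```

>>> arm_command(targets=[{"x": 0,"y": 0,"z": 0,"rx": 0,"ry": 0,"rz": 0,"claw": 80},{"x": 0,"y": 0,"z": 0,"rx": 0,"ry": 0,"rz": 0,"claw": 80},{"x": 0,"y": 0,"z": 0,"rx": 0,"ry": 0,"rz": 0,"claw": 80},{"x": 0,"y": 0,"z": 0,"rx": 0,"ry": 0,"rz": 0,"claw": 80},{"x": 0,"y": 0,"z": 0.08,"rx": 0,"ry": 0,"rz": 0,"claw": 80},{"x": 0,"y": 0,"z": 0.16,"rx": 0,"ry": 0,"rz": 0,"claw": 80},{"x": 0,"y": 0,"z": 0.24,"rx": 0,"ry": 0,"rz": 0,"claw": 80},{"x": 0,"y": 0,"z": 0.36,"rx": 0,"ry": 0,"rz": 0,"claw": 80},{"x": 0,"y": 0,"z": 0.36,"rx": 0,"ry": 0,"rz": 0,"claw": 80},{"x": 0,"y": 0,"z": 0.36,"rx": 0,"ry": 0,"rz": 0,"claw": 80}])

```text
t: 42.37
tool_pos: [0.4927, 0.2379, 0.211]
orientation: [-0.445, 3.099, 0.004]
force: [1.4, -0.6, 0.1]
opening: 0.0636
gripper_force: 0.0
```

```bash
python3 -c "
from h import *
st(); im,P,c=shot('wrist','w26'); B=(.35,.6,.15,.4)
print('cube');tops(P,(.038,.048),B); print('box');tops(P,(.0135,.0225),B)
im,P,c=shot('scene','s26'); print('plate'); tops(P,(.037,.048),(.42,.72,-.17,.13)); print('knob'); tops(P,(.062,.073),(.5,.7,-.2,-.05),10)
print('eraser'); tops(P,(.007,.016),(.33,.42,.02,.11),40); P0=cloud(np.load('pics/scene0.npz')['d'],c); tops(P0,(.007,.016),(.33,.42,.02,.11),40)
print('phone'); R_=(.66,.9,-.12,.12); tops(P,(.04,.1),R_); tops(P0,(.04,.1),R_)
cv2.imwrite('pics/v26.png',cv2.resize(im[120:310,150:470],None,fx=2.4,fy=2.4)[...,::-1])"
```

```text
t 42.37 tcp [0.4927 0.2379 0.211 ] yaw_y 106.4 q [ 0.36 -0.01  1.68 -0.    1.47 -1.5 ] F [ 1.4 -0.6  0.1] open 0.0636 grip 0.0
cube
 px 1163 uv [317. 186.] c [0.4881 0.2361] long,short [0.0396 0.0392] long yaw 106.1 z 0.0425
box
 px 1426 uv [359. 143.] c [0.4287 0.2708] long,short [0.0538 0.0364] long yaw 16.3 z 0.0182
plate
 px 1841 uv [361. 244.] c [ 0.5685 -0.0194] long,short [0.1525 0.0678] long yaw 11.0 z 0.0428
knob
 px 42 uv [398. 258.] c [ 0.5837 -0.108 ] long,short [0.0157 0.0123] long yaw 44.8 z 0.0671
eraser
 px 168 uv [267. 278.] c [0.3743 0.0649] long,short [0.0419 0.0204] long yaw 130.7 z 0.0115
 px 171 uv [267. 278.] c [0.375  0.0652] long,short [0.0419 0.0207] long yaw 125.2 z 0.0115
phone
 px 1141 uv [421. 178.] c [0.7926 0.0082] long,short [0.1478 0.0362] long yaw 85.7 z 0.0644
 px 1135 uv [421. 178.] c [0.7919 0.0086] long,short [0.1473 0.0334] long yaw 86.5 z 0.0643
```

View pics/v26.png

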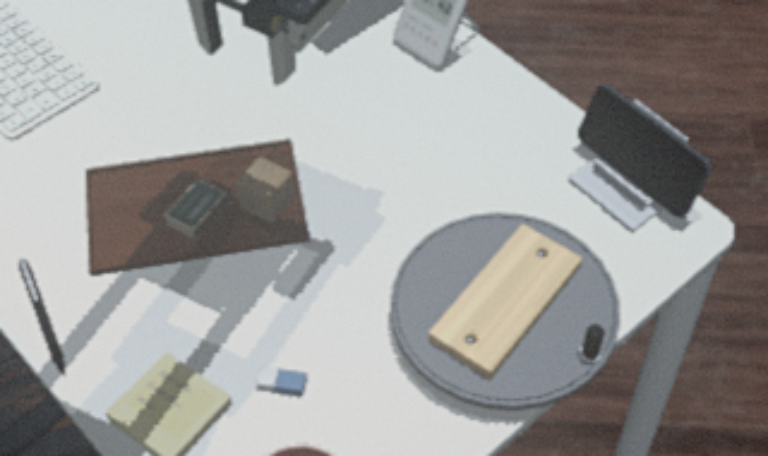

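The box (195,205) and cube (265,185) lie flat in the tray. The plate is seated with the platter at its stop and the knob at (593,343). The phone stand and eraser haven't moved. Handing in.

```bash
python3 -c "
from h import *
print(robot.close_job())"
```

```text
the job is handed in; nothing more can be done
None
```

I handed the job in after about 42 s of robot time: the plate is seated, the turntable is at its stop after about 6.77 rad of anticlockwise turn, the match box and cube (no tin was present) are back flat on the tray, and the phone stand and eraser haven't moved; the hand-in returned no verdict.

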